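# Clamp the cap drawer with its draw latch

## Task

Press the white spare-caps drawer in until it sits firmly on its rubber seal (about 12 N, held for a moment), then bring the latch's steel hook over the keeper on top of the drawer front, and press the latch lever down past centre until it sits firmly on its rubber foot (about 12 N again) and clamps the drawer shut. Never push the drawer or the lever with more than 20 N, and leave the jars, mug, scoop and lid pile where they are.

Things in the scene. Friction and masses are not known exactly. Their poses are not given: they have to be found in the camera images.
- cap_unit: fixed white plastic housing of the caps drawer, 280 mm wide (its y), 190 mm deep, its flat top (the deck) 100 mm above the table. Origin on the table under the middle of the housing's front edge; its x points from the drawer front to the back, z up. The latch stands on the deck on the centre line (y = 0) and works wholly in the unit's x-z plane
- cap_drawer (a joint): how far the drawer stands out along the unit's -x, m: 0 fully shut, up to 0.10; 2 N of sliding friction. Somewhere between 0.006 and 0.0025 (the seal's thickness differs each time and cannot be read) it meets a firm rubber seal: 4 N at first touch, 9 N more per mm; let go, it comes back to about there, near enough for the hook to reach. Only the clamped latch brings it to 0
- front_face (a point): middle (70 mm above the table) of the front face of the drawer's white front block: 264 mm wide, 45 mm thick along x, from 12 to 100 mm above the table, its flat top (the ledge) level with the deck. The side towards the robot; push here along the unit's +x
- keeper (a point): steel keeper on the drawer's ledge: an upright lip 28 mm wide (y), 6 mm thick (x), 11 mm tall, leaning a little to -x. The point is the middle of its front (-x) top edge, 12 mm ahead of the front block's back face, 10.5 mm above the ledge; axes parallel to the unit's. The hook's claw must drop down in front (-x) of it
- lever_pivot (a point): the lever's fixed hinge pin, along the unit's y; 40 mm behind the housing's front edge and 20 mm above the deck
- latch_lever (a joint): opening of the lever, rad: 0 flat along the unit's +x, 1.57 upright, 1.64 its open stop. Stays where left (0.09 N m). The hook's strap is pinned on its line, 22 mm from lever_pivot. Once hooked, the push at lever_press grows to about 6 to 10 N, eases, and passes centre near 0.2. It rests on a rubber foot (15 N per mm), set by hand so that it stops somewhere from -0.05 to 0.09 (not readable)
- lever_press (a point): where to press the lever, a steel paddle 26 mm wide (y), 6 mm thick, 34 to 84 mm from lever_pivot with a short curled end to 95 mm: middle of the paddle's pressing face, 62 mm from lever_pivot along the lever and 5 mm out of its line; the face looks up when clamped and towards the robot when the lever is upright
- hook_swing (a joint): angle of the hook's strap to the lever, rad; the strap's rise above level (far end up) is hook_swing minus latch_lever. Light friction (about 0.02 N m) holds it raised at the start; lying low, it stays down by its weight
- hook_grip (a point): middle of the steel grip barrel on the hook's end, 14 mm across, 24 mm long, axis along the unit's y: pinch its two flat ends (24 mm apart) from above. It lies 74 mm along the strap from the strap's pin and 13 mm to its upper side; strap 14 mm and claw 16 mm wide. The barrel can turn between the fingers. Pulled against the lever's stop the strap stretches 1 mm per 24 N
- hook_claw (a point): inner lower edge of the hook's claw (7 mm thick): 70 mm along the strap from its pin, 13 mm to its under side. Hooked when this edge is in front of (-x) and lower than the keeper's edge. With the lever at its open stop the claw clears the keeper of a drawer resting on its seal by 4 to 7 mm; with the lever under about 1.3 rad it does not reach over
- jar0: amber glass jar with steel cap, 68 mm across, 125 mm tall, standing in the rack; origin under its centre. Bystander, leave alone
- jar1: amber glass jar with steel cap, 68 mm across, 125 mm tall, standing in the rack; origin under its centre. Bystander, leave alone
- jar2: amber glass jar with steel cap, 68 mm across, 125 mm tall, standing in the rack; origin under its centre. Bystander, leave alone
- jar3: amber glass jar with steel cap, 68 mm across, 125 mm tall, standing in the rack; origin under its centre. Bystander, leave alone
- lid_pile: pile of three steel lids, 66 mm across, 30 mm tall, on the deck left (+y) of the latch; origin under its centre. Bystander, leave alone
- scoop: small red plastic scoop, cup 44 mm across, 32 mm tall, handle 70 mm, on the deck right (-y) of the latch; origin under the cup. Bystander, leave alone
- mug: white ceramic mug, 80 mm across, 90 mm tall, on the table right of the drawer; origin under its centre. Bystander, leave alone

How it is judged:
By the outcome, as a careful person would: the job done as asked, in the order asked, and still so for the second after the job is handed in, with the robot touching nothing.
It also fails if it takes over 72 s, if anything falls off the work surface, if the arm or the gripper's body presses on something with over 40 N, if the wrist force passes 120 N, or if a joint passes its speed limit or range.

## Robot

A 7-joint arm with a two-finger parallel gripper is mounted at the origin on the work surface. World frame = base frame: x ahead of the robot, y to its left, z up, the work surface at z = 0. Lengths are in m, angles in rad, forces in N, time in s.
With the tool pointing down it reaches from about 0.425 to 1.025 m from the base axis. Payload 3.6 kg.
Tool frame: the origin (TCP) lies between the finger pads; the fingertips stand ahead of it and the grasp point (between the pads) lies 2 mm behind it (manip.tcp_to_tips is the z of the fingertips in the tool frame, in m); z points along the fingers, x is the direction in which the jaws open and shut, and the axes are right-handed (so a half turn about z gives the same grasp; the last joint's range is limited). The gripper opens to 85 mm and grips with 20 to 120 N. Pads are 22 mm wide; open, the fingers measure 114 mm over their backs; the gripper's body (76 mm by 85 mm) begins 54 mm behind the grasp point. The pads swing forward as they close: fully open they stand 13 mm farther back than shut.
Start: joints at [1.117, 0.591, 0.048, 1.609, -0.033, 0.943, -0.034], TCP at [0.255, -0.679, 0.248] pointing down, gripper open.
Joint ranges: [-2.69, 2.69], [-0.47, 2.24], [-1.27, 1.36], [0.19, 2.51], [-1.53, 4.68], [0.08, 2.07], [-3.09, 3.09]. Speed limits (rad/s): [2.57, 2.57, 3.14, 3.14, 3.14, 3.14, 3.14].

## Interface

Orientations are given as a unit quaternion [x, y, z, w].
In Python, from plant import manip, optics, job gives the robot as it stands. The module is installed in compiled form; this text tells all that it offers.
- The arm moves only by the tool send_rows, never from a script. Its argument "series" is a list of rows, each a list of 5 numbers: the finger opening in m, from 0 to 0.0854, then the shift along the world's x, y, z in m, then the turn about the world's z in rad. A call has 1 to 12 rows; each row is the pose to reach, as a shift and turn from the pose commanded when the call began; what a row does not reach only later rows make up. A row lasts 1/8 s, in which the tool goes at most 62.5 mm and 10.7 degrees, less where a joint would pass 70% of its speed; a pose out of reach is approached as far as the arm can. A call with a gripper value outside its range is refused whole. The fingers move at their own pace and stop on an object; "newtons" is the grip in N (left out, the last holds). Time passes only in rows, so rows that repeat a pose let the fingers close. It gives the time, the measured TCP pose, the force and the opening at its end, in the units of the state.
- manip.get_state(): the state, without advancing time (a new reading comes with each control period).
- optics.snapshot(name): name is "scene" or "top" or "wrist"; returns a dict with "color" (420x560x3 uint8, red, green, blue), "intrinsics" (3x3 intrinsics, pixels), "dist_coeffs" ([k1, k2, p1, p2, k3] as OpenCV has them; the pictures are not rectified), "R" (3x3) and "t" (3): a world point X has camera coordinates R X + t. Camera axes: x right, y down, z forward; pixel columns grow to the right and rows downward; lengths in m; the calibration is good to about 2 mm. A picture is of the moment at which its call begins. There is no depth.
- job.job_done(): hands the job in, once; it reports no verdict.
The state is a dict: "time_s": time; "joint_pos": joint angles; "qvel": joint speeds; "joint_efforts": joint torques, N m; "ee_pos": TCP position; "tcp_rot": TCP orientation; "force": force on the tool from outside, world axes, zero at the start; "ft_torque": the same for the moment, N m; "grip_width": opening from 0.0 (shut) to 1.0 (fully open).
Only numpy, scipy, OpenCV 4.12 (cv2) and the standard library are available. Lean on these libraries where they do the work, as an engineer would, in place of code of your own. Each camera call takes 0.05 s, during which the arm holds its last target.

## Working session

There is one attempt and no reset: what is moved stays moved. The work goes in short steps, Python scripts to look and compute and a tool call to move; the robot and the scene stay as the last step left them, time stands still between calls to the robot, and variables do not carry over. Pictures are saved under pics/ and viewed, and the job is handed in when it is done.

Besides the shell and the picture viewer there is one more tool, called after "Emit:" as name(argument=value, ...), one argument or row to a line, values as JSON. send_rows: Moves the arm, as the interface text tells. Its arguments: {"type":"object","properties":{"series":{"type":"array"},"newtons":{"type":"number"}},"required":["series"]}

```bash
mkdir -p pics; python3 - <<'E'
from plant import manip, optics, job
import cv2
print(manip.get_state(), manip.tcp_to_tips)
for n in ["scene","top","wrist"]:
    s=optics.snapshot(n); cv2.imwrite(f"pics/{n}0.png",s["color"][:,:,::-1])
    print(n,s["intrinsics"],s["dist_coeffs"],s["R"],s["t"])
E
```

```text
{'time_s': 0.0, 'joint_pos': array([ 1.11748065,  0.59213557,  0.04828017,  1.60984672, -0.03330232,
        0.94268008, -0.03371722]), 'qvel': array([-0.00085155,  0.00013008,  0.00058918,  0.00079875, -0.00024009,
        0.00038681,  0.00035786]), 'joint_efforts': array([ 1.07082011e-03, -5.48685622e+01,  1.54635407e+00, -1.98124337e+01,
        9.22219071e-03,  8.85779271e-03,  8.48367137e-06]), 'ee_pos': array([ 0.25501306, -0.67781934,  0.24711938]), 'tcp_rot': array([ 8.22244689e-01, -5.69133014e-01, -9.63106138e-04, -5.96114224e-04]), 'force': array([-0.69650446, -0.39562372, -0.80577581]), 'ft_torque': array([ 0.04305896,  0.01228414, -0.00851258]), 'grip_width': 1.002025509146364} 0.017
scene [[418.25364319   0.         280.67581263]
 [  0.         418.25364319 208.11277561]
 [  0.           0.           1.        ]] [0.00547083 0.         0.         0.         0.        ] [[-0.83315224  0.55293428  0.01100123]
 [ 0.47043851  0.71902692 -0.5115544 ]
 [-0.29076614 -0.42102729 -0.85918047]] [ 0.36861987 -0.24751696  1.46957775]
top [[468.77193593   0.         278.79450571]
 [  0.         468.77193593 215.22239346]
 [  0.           0.           1.        ]] [-0.0388894  0.         0.         0.         0.       ] [[-0.0057149  -0.99984424  0.01669833]
 [-0.99859116  0.00482521 -0.0528432 ]
 [ 0.0527544  -0.0169768  -0.9984632 ]] [0.08097943 0.49488742 1.14528848]
wrist [[296.11609739   0.         280.69405073]
 [  0.         296.11609739 211.89150693]
 [  0.           0.           1.        ]] [0.00092235 0.         0.         0.         0.        ] [[ 3.53217125e-01 -9.35541072e-01 -7.51877823e-04]
 [-8.96328819e-01 -3.38642410e-01  2.86209654e-01]
 [-2.68015505e-01 -1.00420221e-01 -9.58166723e-01]] [-0.72448251 -0.03766119  0.37911819]
```

View pics/scene0.png

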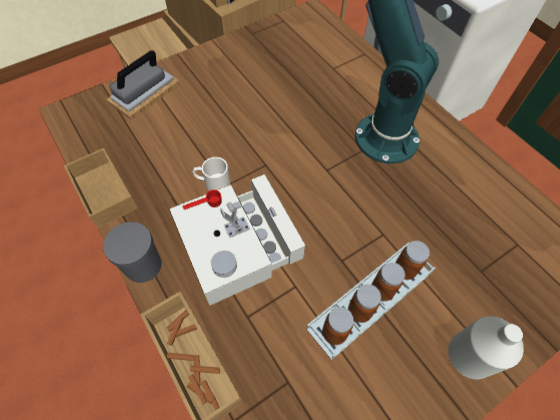

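View pics/top0.png

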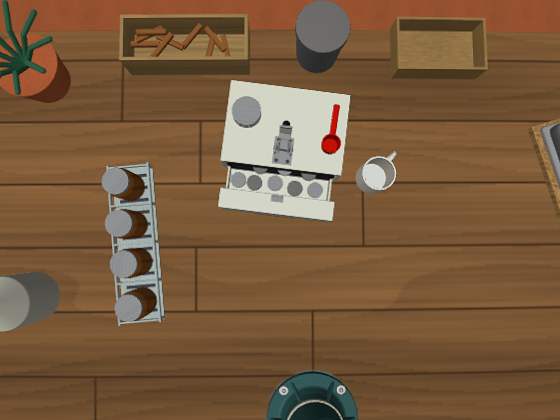

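View pics/wrist0.png

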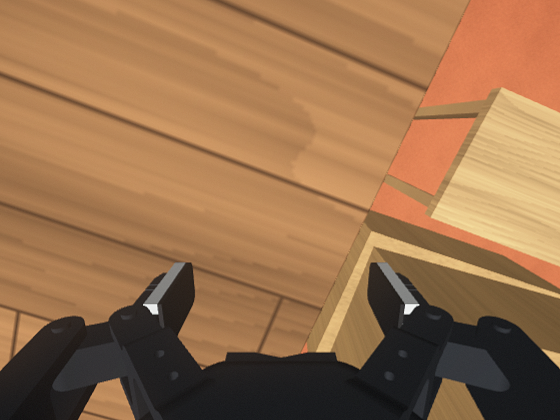

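The overviews show the unit at top (220–350, 80–220), with the drawer out towards the robot and the mug to its right. I'll enlarge both.

```bash
python3 - <<'E'
import cv2
a=cv2.imread("pics/top0.png")[70:230,205:405]
cv2.imwrite("pics/topc.png",cv2.resize(a,None,fx=4,fy=3.75 if 0 else 4,interpolation=cv2.INTER_CUBIC)[:600])
a=cv2.imread("pics/scene0.png")[150:310,160:320]
cv2.imwrite("pics/scenec.png",cv2.resize(a,None,fx=3.75,fy=3.75,interpolation=cv2.INTER_CUBIC))
E
```

```text
(no output)
```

View pics/topc.png

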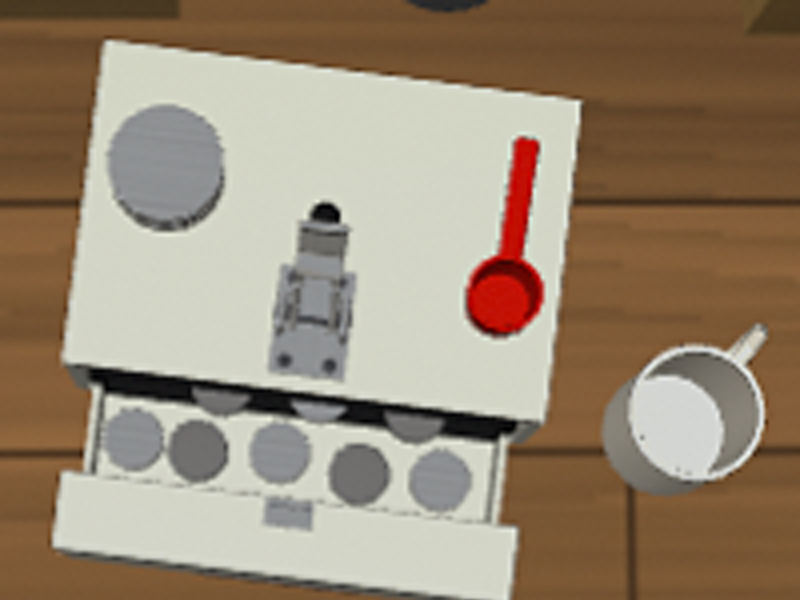

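View pics/scenec.png

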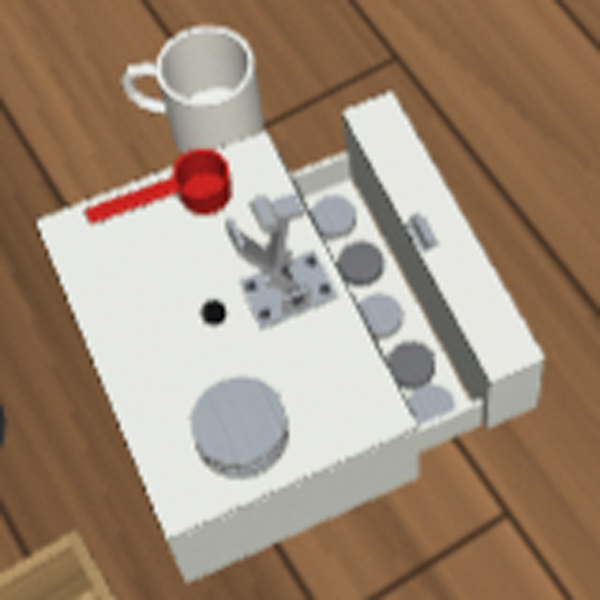

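```bash
cat > h.py <<'E'
import numpy as np, cv2, json
from scipy.optimize import least_squares
def cam(s):
    return dict(K=np.array(s["intrinsics"]),D=np.array(s["dist_coeffs"]),R=np.array(s["R"]),t=np.array(s["t"]))
def proj(c,X):
    return cv2.projectPoints(np.atleast_2d(X).astype(float),cv2.Rodrigues(c["R"])[0],c["t"],c["K"],c["D"])[0][:,0]
def u2w(p,q):
    x0,y0,a=p; c,s=np.cos(a),np.sin(a); q=np.atleast_2d(q)
    return np.c_[x0+c*q[:,0]-s*q[:,1], y0+s*q[:,0]+c*q[:,1], q[:,2]]
E
cat > fit.py <<'E'
from h import *
from plant import optics
T=cam(optics.snapshot("top")); S=cam(optics.snapshot("scene"))
tp=lambda u,v:(205+u/4-.375,70+v/4-.375); sp=lambda u,v:(160+u/3.75-.37,150+v/3.75-.37)
deck=lambda x,y:(0,(x,y,.1)); led=lambda x,y:(1,(x,y,.1))
obs=[(T,deck(.19,.14),tp(105,40)),(T,deck(.19,-.14),tp(582,101)),(T,deck(0,.14),tp(62,362)),(T,deck(0,-.14),tp(548,425)),
(T,led(-.045,.132),tp(53,547)),(T,led(0,.132),tp(62,472)),(T,led(0,-.132),tp(518,530)),
(S,deck(.19,-.14),sp(38,220)),(S,deck(.19,.14),sp(167,540)),(S,deck(0,-.14),sp(265,130)),(S,deck(0,.14),sp(418,428)),
(S,led(0,-.132),sp(345,112)),(S,led(-.045,-.132),sp(392,93)),(S,led(0,.132),sp(487,388)),(S,led(-.045,.132),sp(543,355))]
def res(p):
    r=[]
    for c,(m,q),o in obs:
        q=np.array(q); q[0]-=m*p[3]; r+=list(proj(c,u2w(p[:3],q))[0]-o)
    return r
f=least_squares(res,[.6,0,0,.05],loss="soft_l1")
print(f.x,np.round(np.array(res(f.x)).reshape(-1,2),1))
p=f.x; np.save("p.npy",p)
for c,n in((T,"top"),(S,"scene")):
  for L in (1.64,1.57,1.2):
    print(n,L,"press",proj(c,u2w(p[:3],[.04+.062*np.cos(L)-.005*np.sin(L),0,.12+.062*np.sin(L)+.005*np.cos(L)])))
  print("keeper",proj(c,u2w(p[:3],[-.012-p[3],0,.1105])))
E
python3 fit.py
```

```text
[ 0.59938015  0.07576429 -0.1313572   0.06150501] [[-0.1  0.2]
 [ 0.   0.4]
 [-0.3  0.1]
 [-0.9 -0.2]
 [-0.8  0.2]
 [-0.4 -0.5]
 [-0.  -0.4]
 [-0.9 -0.2]
 [-0.6 -0.6]
 [ 0.1  0. ]
 [-0.3 -0.7]
 [-1.2 -0.6]
 [-0.1 -0.8]
 [ 0.6 -1.7]
 [ 0.4  0.6]]
top 1.64 press [[282.87714078 147.83185143]]
top 1.57 press [[283.13677341 145.79018113]]
top 1.2 press [[284.43675366 135.5602944 ]]
keeper [[276.33742549 199.18653957]]
scene 1.64 press [[237.16024781 210.97037803]]
scene 1.57 press [[235.62635998 211.48984784]]
scene 1.2 press [[227.6765437  215.20356601]]
keeper [[273.05223767 209.89262749]]
```

Emit:
send_rows(
  series=[
    [0,0.245,0.378,0,-0.49],
    [0,0.245,0.378,0,-0.49],
    [0,0.245,0.378,0,-0.49],
    [0,0.245,0.378,0,-0.49],
    [0,0.245,0.378,0,-0.49],
    [0,0.245,0.378,0,-0.49],
    [0,0.245,0.378,0,-0.49],
    [0,0.245,0.378,0,-0.49],
    [0,0.198,0.773,0,-0.49],
    [0,0.198,0.773,0,-0.49],
    [0,0.198,0.773,0,-0.49],
    [0,0.198,0.773,0,-0.49],
  ],
)

```text
time_s: 1.75
ee_pos: [0.4704, -0.0517, 0.2486]
tcp_rot: [-0.659, 0.752, -0.0, 0.0]
force: [1.2, -0.1, 1.0]
grip_width: -0.001
```

Emit:
send_rows(
  series=[
    [0,-0.02,0.14,0,0],
    [0,-0.02,0.14,0,0],
    [0,-0.02,0.14,0,0],
    [0,-0.02,0.14,0,0],
    [0,-0.02,0.14,0,0],
  ],
)

```text
time_s: 2.38
ee_pos: [0.451, 0.0858, 0.2483]
tcp_rot: [-0.659, 0.753, -0.0, -0.0]
force: [-0.3, 0.8, 0.0]
grip_width: -0.001
```

```bash
python3 - <<'E'
from plant import manip, optics, job
import cv2
print(manip.get_state())
for n in ["wrist"]:
    s=optics.snapshot(n); cv2.imwrite(f"pics/{n}1.png",s["color"][:,:,::-1])
E
```

```text
{'time_s': 2.375, 'joint_pos': array([-0.32541147,  0.25939494,  0.04616818,  2.19033432, -0.01715182,
        0.69242878, -1.97137887]), 'qvel': array([ 0.01075491, -0.00200326,  0.00362714,  0.00078479, -0.00387617,
        0.00010035, -0.00337224]), 'joint_efforts': array([-6.88052047e-01, -3.16908967e+01,  2.63990555e-01, -1.57423478e+01,
       -2.13421747e-02, -7.10531967e-03,  2.11965213e-03]), 'ee_pos': array([0.45101819, 0.08575766, 0.24829852]), 'tcp_rot': array([-6.58555216e-01,  7.52532270e-01, -3.53719774e-04, -2.92098958e-04]), 'force': array([-0.28067863,  0.79571955,  0.02337473]), 'ft_torque': array([-0.02238436, -0.05831574,  0.008681  ]), 'grip_width': -0.0009704562338392552}
```

View pics/wrist1.png

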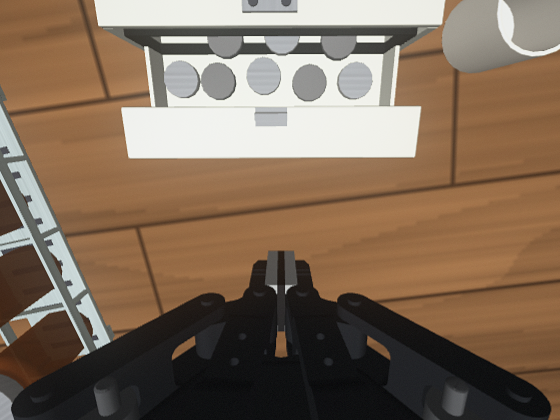

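The wrist view shows the drawer straight ahead (block x 122–420, keeper near 271,117) and the closed fingers short of it. I'll lower them in front of the face.

Emit:
send_rows(
  series=[
    [0,0.002,0.009,-0.163,0],
    [0,0.002,0.009,-0.163,0],
    [0,0.002,0.009,-0.163,0],
    [0,0.002,0.009,-0.163,0],
    [0,0.002,0.009,-0.163,0],
  ],
)

```text
time_s: 3.05
ee_pos: [0.4537, 0.0957, 0.0863]
tcp_rot: [-0.659, 0.752, -0.001, 0.001]
force: [0.2, 0.2, -0.5]
grip_width: 0.001
```

Emit:
send_rows(
  series=[
    [0,0.01,-0.0013,0,0],
    [0,0.02,-0.0026,0,0],
    [0,0.024,-0.0032,0,0],
    [0,0.028,-0.0037,0,0],
    [0,0.032,-0.0042,0,0],
    [0,0.036,-0.0048,0,0],
  ],
)

```text
time_s: 3.8
ee_pos: [0.4875, 0.092, 0.0851]
tcp_rot: [-0.66, 0.751, 0.001, -0.001]
force: [-2.7, 0.8, 1.5]
grip_width: -0.002
```

Emit:
send_rows(
  series=[
    [0,0.006,-0.0008,0,0],
    [0,0.012,-0.0016,0,0],
    [0,0.018,-0.0024,0,0],
    [0,0.023,-0.003,0,0],
    [0,0.028,-0.0037,0,0],
    [0,0.032,-0.0042,0,0],
    [0,0.036,-0.0048,0,0],
    [0,0.039,-0.0052,0,0],
    [0,0.041,-0.0054,0,0],
  ],
)

```text
time_s: 4.92
ee_pos: [0.5299, 0.0863, 0.0853]
tcp_rot: [-0.66, 0.752, -0.0, -0.0]
force: [-1.8, 0.2, -1.1]
grip_width: -0.001
```

```bash
python3 - <<'E'
from plant import manip, optics, job
import cv2
print(manip.get_state()["ee_pos"],manip.get_state()["force"])
s=optics.snapshot("top"); cv2.imwrite("pics/top2.png",cv2.resize(s["color"][70:230,205:405,::-1],None,fx=4,fy=4,interpolation=2)[:600])
s=optics.snapshot("wrist"); cv2.imwrite("pics/wrist2.png",s["color"][:,:,::-1])
E
```

```text
[0.52993354 0.08632882 0.08532292] [-1.79792251  0.17461107 -1.11905257]
```

View pics/top2.png

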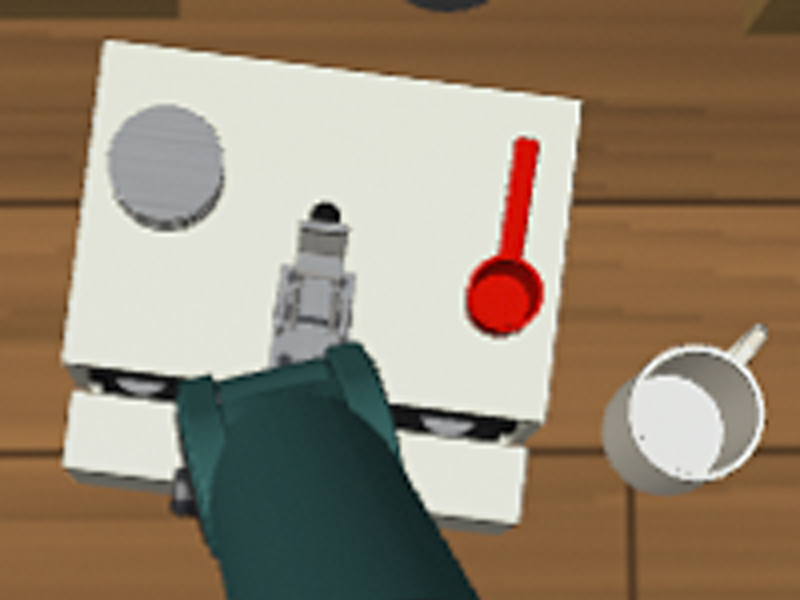

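View pics/wrist2.png

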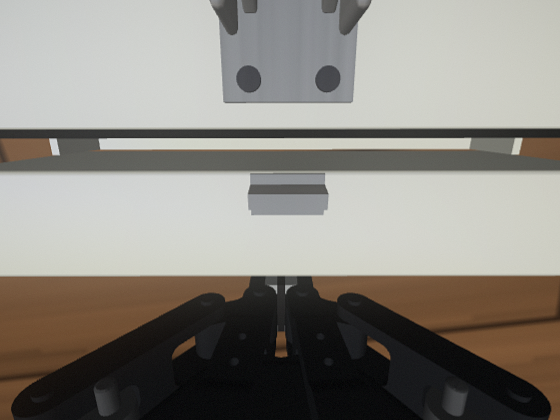

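The top view shows about 15 mm of drawer still out, and the wrist view shows the keeper at (288,195). Before going deeper I'll check where the raised hook is relative to the gripper and camera.

```bash
cat >> h.py <<'E'
def latch(L,rise):
    # unit coords: pivot, strap pin, press, tip, grip, claw
    P=np.array([.04,0,.12]); d=np.array([np.cos(L),0,np.sin(L)]); n=np.array([-np.sin(L),0,np.cos(L)])
    pin=P+.022*d; s=np.array([-np.cos(rise),0,np.sin(rise)]); m=np.array([np.sin(rise),0,np.cos(rise)])
    return dict(piv=P,pin=pin,press=P+.062*d+.005*n,tip=P+.095*d,grip=pin+.074*s+.013*m,claw=pin+.07*s-.013*m)
E
python3 - <<'E'
from h import *
from plant import optics
p=np.load("p.npy")
for n,(x0,y0,w,h,k) in dict(top=(255,80,60,60,9),scene=(200,175,80,70,8)).items():
    s=optics.snapshot(n); c=cam(s); im=s["color"][y0:y0+h,x0:x0+w,::-1]
    im=cv2.resize(im,None,fx=k,fy=k,interpolation=2); cv2.imwrite(f"pics/{n}z.png",im)
    for r in (.6,1.0,1.4,1.8):
        print(n,r,{a:np.round((proj(c,u2w(p[:3],b))[0]-[x0,y0]+.5)*k).tolist() for a,b in latch(1.64,r).items()})
E
```

```text
top 0.6 {'piv': [254.0, 627.0], 'pin': [255.0, 616.0], 'press': [255.0, 615.0], 'tip': [261.0, 575.0], 'grip': [232.0, 798.0], 'claw': [224.0, 860.0]}
top 1.0 {'piv': [254.0, 627.0], 'pin': [255.0, 616.0], 'press': [255.0, 615.0], 'tip': [261.0, 575.0], 'grip': [247.0, 681.0], 'claw': [235.0, 778.0]}
top 1.4 {'piv': [254.0, 627.0], 'pin': [255.0, 616.0], 'press': [255.0, 615.0], 'tip': [261.0, 575.0], 'grip': [264.0, 550.0], 'claw': [249.0, 664.0]}
top 1.8 {'piv': [254.0, 627.0], 'pin': [255.0, 616.0], 'press': [255.0, 615.0], 'tip': [261.0, 575.0], 'grip': [279.0, 431.0], 'claw': [265.0, 541.0]}
scene 0.6 {'piv': [290.0, 392.0], 'pin': [289.0, 359.0], 'press': [301.0, 292.0], 'tip': [285.0, 242.0], 'grip': [427.0, 220.0], 'claw': [462.0, 244.0]}
scene 1.0 {'piv': [290.0, 392.0], 'pin': [289.0, 359.0], 'press': [301.0, 292.0], 'tip': [285.0, 242.0], 'grip': [355.0, 221.0], 'claw': [414.0, 226.0]}
scene 1.4 {'piv': [290.0, 392.0], 'pin': [289.0, 359.0], 'press': [301.0, 292.0], 'tip': [285.0, 242.0], 'grip': [269.0, 245.0], 'claw': [343.0, 230.0]}
scene 1.8 {'piv': [290.0, 392.0], 'pin': [289.0, 359.0], 'press': [301.0, 292.0], 'tip': [285.0, 242.0], 'grip': [186.0, 289.0], 'claw': [262.0, 255.0]}
```

View pics/topz.png

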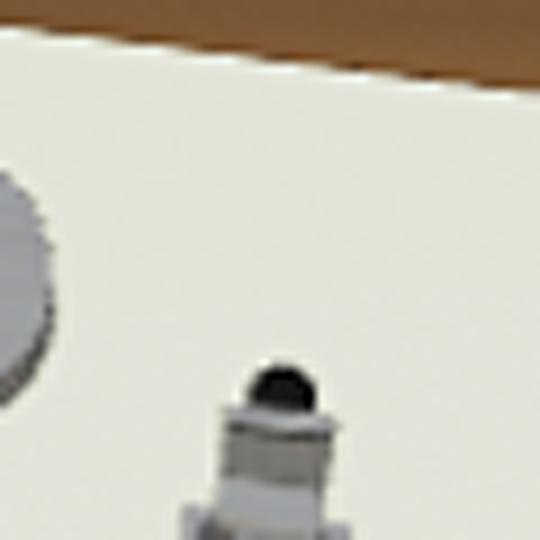

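View pics/scenez.png

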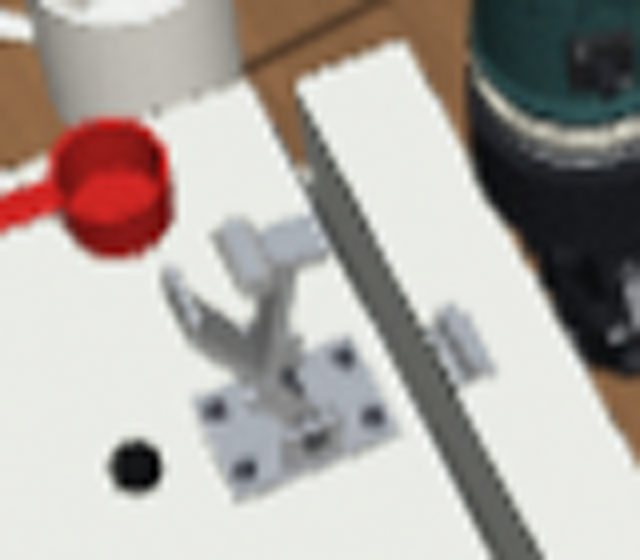

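```bash
python3 - <<'E'
from h import *
from plant import optics
p=np.load("p.npy")
for n,(x0,y0,k) in dict(top=(255,80,9),scene=(200,175,8)).items():
    c=cam(optics.snapshot(n))
    f=lambda q:np.round((proj(c,u2w(p[:3],q))[0]-[x0,y0]+.5)*k).tolist()
    for L in (1.0,1.1,1.2,1.3):
        print(n,L,f(latch(L,1)["tip"]),f(latch(L,1)["press"]),f(latch(L,1)["pin"]))
        for r in (1.,1.2,1.4,1.6): print("   ",r,"grip",f(latch(L,r)["grip"]),"claw",f(latch(L,r)["claw"]))
s=optics.snapshot("top")
cv2.imwrite("pics/topz2.png",cv2.resize(s["color"][115:165,255:315,::-1],None,fx=9,fy=9,interpolation=2))
E
```

```text
top 1.0 [290.0, 344.0] [275.0, 462.0] [262.0, 565.0]
    1.0 grip [254.0, 626.0] claw [242.0, 723.0]
    1.2 grip [262.0, 561.0] claw [249.0, 669.0]
    1.4 grip [271.0, 496.0] claw [256.0, 610.0]
    1.6 grip [278.0, 434.0] claw [264.0, 548.0]
top 1.1 [286.0, 374.0] [272.0, 482.0] [261.0, 572.0]
    1.0 grip [253.0, 633.0] claw [241.0, 731.0]
    1.2 grip [261.0, 568.0] claw [248.0, 676.0]
    1.4 grip [270.0, 503.0] claw [255.0, 617.0]
    1.6 grip [278.0, 441.0] claw [263.0, 555.0]
top 1.2 [282.0, 406.0] [269.0, 505.0] [260.0, 579.0]
    1.0 grip [252.0, 641.0] claw [240.0, 738.0]
    1.2 grip [260.0, 576.0] claw [247.0, 684.0]
    1.4 grip [269.0, 511.0] claw [254.0, 625.0]
    1.6 grip [277.0, 448.0] claw [262.0, 563.0]
top 1.3 [278.0, 441.0] [266.0, 528.0] [259.0, 587.0]
    1.0 grip [251.0, 650.0] claw [239.0, 747.0]
    1.2 grip [259.0, 584.0] claw [246.0, 693.0]
    1.4 grip [268.0, 519.0] claw [253.0, 633.0]
    1.6 grip [276.0, 457.0] claw [261.0, 571.0]
scene 1.0 [122.0, 333.0] [194.0, 346.0] [254.0, 379.0]
    1.0 grip [317.0, 241.0] claw [377.0, 247.0]
    1.2 grip [275
[... 167 characters left out ...]
[258.0, 376.0]
    1.0 grip [323.0, 237.0] claw [382.0, 243.0]
    1.2 grip [280.0, 247.0] claw [348.0, 242.0]
    1.4 grip [237.0, 262.0] claw [311.0, 246.0]
    1.6 grip [194.0, 282.0] claw [270.0, 257.0]
scene 1.2 [168.0, 300.0] [225.0, 326.0] [264.0, 372.0]
    1.0 grip [328.0, 234.0] claw [387.0, 239.0]
    1.2 grip [286.0, 243.0] claw [354.0, 238.0]
    1.4 grip [242.0, 258.0] claw [316.0, 243.0]
    1.6 grip [199.0, 278.0] claw [276.0, 253.0]
scene 1.3 [193.0, 285.0] [242.0, 316.0] [269.0, 369.0]
    1.0 grip [334.0, 230.0] claw [393.0, 236.0]
    1.2 grip [292.0, 240.0] claw [360.0, 235.0]
    1.4 grip [248.0, 255.0] claw [322.0, 239.0]
    1.6 grip [205.0, 274.0] claw [282.0, 249.0]
```

View pics/topz2.png

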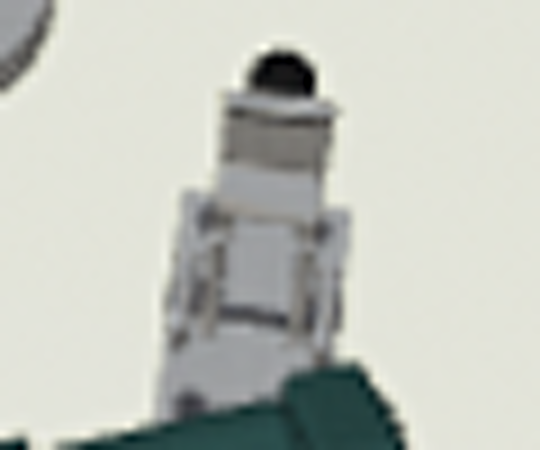

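The lever is at about 1.2 rad and the hook stands up (rise about 1.4). The claw is then at unit x≈0.02, z≈0.21, right where the wrist camera would end up. I'll back off and turn the tool half a turn so the camera faces the robot, then push.

Emit:
send_rows(
  series=[
    [0,-0.04,0.0053,0,0],
    [0,-0.04,0.0053,0,0.18],
    [0,-0.04,0.0053,0,0.36],
    [0,-0.04,0.0053,0,0.54],
    [0,-0.04,0.0053,0,0.72],
    [0,-0.04,0.0053,0,0.9],
    [0,-0.04,0.0053,0,1.08],
    [0,-0.04,0.0053,0,1.26],
    [0,-0.04,0.0053,0,1.44],
    [0,-0.04,0.0053,0,1.62],
    [0,-0.04,0.0053,0,1.8],
    [0,-0.04,0.0053,0,1.98],
  ],
)

```text
time_s: 6.78
ee_pos: [0.491, 0.0919, 0.0857]
tcp_rot: [0.99, 0.142, 0.001, -0.0]
force: [-0.5, 0.3, -1.0]
grip_width: -0.002
```

Emit:
send_rows(
  series=[
    [0,0,0,0,0.18],
    [0,0,0,0,0.36],
    [0,0,0,0,0.54],
    [0,0,0,0,0.72],
    [0,0,0,0,0.9],
    [0,0,0,0,1.08],
    [0,0,0,0,1.1616],
    [0,0,0,0,1.1616],
  ],
)

```text
time_s: 7.78
ee_pos: [0.4906, 0.0916, 0.0854]
tcp_rot: [0.752, 0.659, 0.001, 0.0]
force: [-0.9, -0.0, -0.5]
grip_width: 0.001
```

```bash
python3 - <<'E'
from plant import manip, optics, job
from h import *
s=manip.get_state();print(s)
p=np.load("p.npy")
from scipy.spatial.transform import Rotation as R
x=R.from_quat(s["tcp_rot"]).as_matrix()
print(x, np.arctan2(x[1,0],x[0,0])-p[2]-np.pi/2)
E
```

```text
{'time_s': 7.775, 'joint_pos': array([ 0.28815254,  0.70701269, -0.78185516,  2.19823527,  0.92619919,
        0.60909618,  0.25163217]), 'qvel': array([-0.00970701, -0.00423088,  0.00774575,  0.00421029, -0.00621321,
       -0.00247016, -0.01813383]), 'joint_efforts': array([ 1.76246250e-01, -4.29544687e+01, -8.43957245e+00, -8.46092820e+00,
        3.02650651e-02,  1.36074060e-02,  1.14557978e-01]), 'ee_pos': array([0.49055468, 0.09163835, 0.08536715]), 'tcp_rot': array([7.52335826e-01, 6.58779442e-01, 6.71347686e-04, 3.87518474e-05]), 'force': array([-0.88324701, -0.02785452, -0.45952055]), 'ft_torque': array([-0.01501247,  0.04356465,  0.01820259]), 'grip_width': 0.0010414458593530308}
[[ 1.32018393e-01  9.91246699e-01  1.06121567e-03]
 [ 9.91246803e-01 -1.32019291e-01  8.26231301e-04]
 [ 9.59099990e-04  9.42848914e-04 -9.99999096e-01]] -0.0010477793806211722
```

Emit:
send_rows(
  series=[
    [0,0.01,-0.0013,0,0],
    [0,0.02,-0.0026,0,0],
    [0,0.03,-0.004,0,0],
    [0,0.034,-0.0045,0,0],
    [0,0.038,-0.005,0,0],
    [0,0.041,-0.0054,0,0],
    [0,0.043,-0.0057,0,0],
    [0,0.044,-0.0058,0,0],
  ],
)

```text
time_s: 8.78
ee_pos: [0.5329, 0.0861, 0.0852]
tcp_rot: [0.751, 0.66, -0.001, -0.0]
force: [-1.9, -0.0, 1.9]
grip_width: -0.001
```

Emit:
send_rows(
  series=[
    [0,0.001,-0.0001,0,0],
    [0,0.002,-0.0003,0,0],
    [0,0.003,-0.0004,0,0],
  ],
)

```text
time_s: 9.15
ee_pos: [0.5366, 0.0856, 0.0852]
tcp_rot: [0.752, 0.66, -0.0, -0.0]
force: [-1.8, 1.1, 0.6]
grip_width: -0.002
```

```bash
python3 - <<'E'
from plant import manip, optics, job
import cv2
s=optics.snapshot("top"); cv2.imwrite("pics/top3.png",cv2.resize(s["color"][130:205,205:355,::-1],None,fx=5,fy=5,interpolation=2)[:600])
for i in range(3):
  s=manip.get_state();print(s["ee_pos"],s["force"]);optics.snapshot("top")
E
```

```text
[0.536875  0.0855561 0.0852455] [-1.98788954  0.07885487  0.34852707]
[0.5368632  0.08557417 0.08522607] [-1.8740821   1.11805055  0.06760387]
[0.53686725 0.08554468 0.08523405] [-2.38025242  0.27402872 -1.10048639]
```

View pics/top3.png

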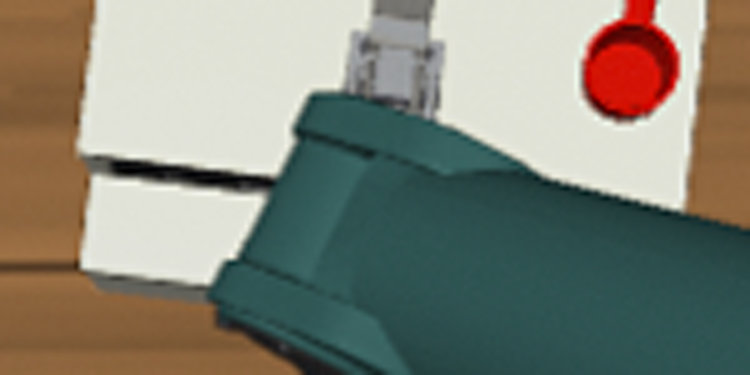

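Emit:
send_rows(
  series=[
    [0,0.0007,-0.0001,0,0],
    [0,0.0014,-0.0002,0,0],
    [0,0.002,-0.0003,0,0],
  ],
)

```text
time_s: 9.72
ee_pos: [0.5387, 0.0853, 0.0852]
tcp_rot: [0.752, 0.66, -0.0, -0.0]
force: [-1.8, 0.6, -0.8]
grip_width: -0.003
```

Emit:
send_rows(
  series=[
    [0,0.0005,-0.0001,0,0],
    [0,0.001,-0.0001,0,0],
  ],
)

```text
time_s: 9.98
ee_pos: [0.5397, 0.0852, 0.0852]
tcp_rot: [0.752, 0.66, -0.0, -0.0]
force: [-2.5, 0.9, -0.5]
grip_width: -0.0
```

Emit:
send_rows(
  series=[
    [0,0.0005,-0.0001,0,0],
    [0,0.0005,-0.0001,0,0],
  ],
)

```text
time_s: 10.22
ee_pos: [0.5403, 0.0851, 0.0853]
tcp_rot: [0.752, 0.66, 0.0, -0.0]
force: [-1.9, 0.1, -0.9]
grip_width: -0.002
```

Emit:
send_rows(
  series=[
    [0,0.0005,-0.0001,0,0],
    [0,0.0005,-0.0001,0,0],
  ],
)

```text
time_s: 10.48
ee_pos: [0.5408, 0.085, 0.0853]
tcp_rot: [0.752, 0.66, 0.0, 0.0]
force: [-1.1, 1.5, -1.7]
grip_width: -0.001
```

Emit:
send_rows(
  series=[
    [0,0.0005,-0.0001,0,0],
    [0,0.001,-0.0001,0,0],
  ],
)

```text
time_s: 10.72
ee_pos: [0.5416, 0.0849, 0.0853]
tcp_rot: [0.752, 0.66, -0.0, -0.0]
force: [-2.7, 0.8, 0.5]
grip_width: -0.002
```

Emit:
send_rows(
  series=[
    [0,0.0005,-0.0001,0,0],
    [0,0.0008,-0.0001,0,0],
  ],
)

```text
time_s: 10.98
ee_pos: [0.5416, 0.0849, 0.0853]
tcp_rot: [0.752, 0.66, -0.001, -0.0]
force: [-5.4, 1.1, 2.5]
grip_width: 0.0
```

Emit:
send_rows(
  series=[
    [0,0.0005,-0.0001,0,0],
    [0,0.0005,-0.0001,0,0],
  ],
)

```text
time_s: 11.22
ee_pos: [0.5416, 0.0848, 0.0853]
tcp_rot: [0.751, 0.66, -0.001, -0.001]
force: [-6.4, 1.7, 1.9]
grip_width: 0.003
```

Emit:
send_rows(
  series=[
    [0,0.0007,-0.0001,0,0],
    [0,0.0007,-0.0001,0,0],
  ],
)

```text
time_s: 11.48
ee_pos: [0.5418, 0.0848, 0.0853]
tcp_rot: [0.751, 0.66, -0.001, -0.001]
force: [-6.4, 2.1, 3.5]
grip_width: 0.004
```

Emit:
send_rows(
  series=[
    [0,0.0007,-0.0001,0,0],
    [0,0.0007,-0.0001,0,0],
  ],
)

```text
time_s: 11.72
ee_pos: [0.5419, 0.0848, 0.0853]
tcp_rot: [0.751, 0.66, -0.002, -0.001]
force: [-7.5, 2.0, 5.7]
grip_width: 0.001
```

Emit:
send_rows(
  series=[
    [0,0.0007,-0.0001,0,0],
    [0,0.0007,-0.0001,0,0],
  ],
)

```text
time_s: 11.98
ee_pos: [0.542, 0.0848, 0.0853]
tcp_rot: [0.751, 0.66, -0.002, -0.001]
force: [-8.9, 2.0, 4.8]
grip_width: 0.001
```

Emit:
send_rows(
  series=[
    [0,0.0008,-0.0001,0,0],
    [0,0.0008,-0.0001,0,0],
  ],
)

```text
time_s: 12.22
ee_pos: [0.5422, 0.0848, 0.0853]
tcp_rot: [0.751, 0.66, -0.003, -0.001]
force: [-10.1, 1.5, 5.8]
grip_width: 0.001
```

Emit:
send_rows(
  series=[
    [0,0.0008,-0.0001,0,0],
    [0,0.0008,-0.0001,0,0],
  ],
)

```text
time_s: 12.48
ee_pos: [0.5423, 0.0847, 0.0853]
tcp_rot: [0.751, 0.66, -0.003, -0.002]
force: [-11.3, 1.8, 8.2]
grip_width: 0.001
```

```bash
python3 - <<'E'
from plant import manip, optics, job
for i in range(4):
  s=manip.get_state();print(s["ee_pos"],s["force"]);optics.snapshot("top")
E
```

```text
[0.5423197  0.08469524 0.08530615] [-11.26409557   1.80120663   8.21402459]
[0.54234878 0.08474813 0.08532646] [-11.23020255   1.71492061   7.56087444]
[0.54234281 0.08475783 0.08534159] [-12.51895575   0.60676945   8.54791689]
[0.54232639 0.08471762 0.08530962] [-11.08916212   0.86591825   7.66628449]
```

Emit:
send_rows(
  series=[
    [0,0.0006,-0.0001,0,0],
    [0,0.0006,-0.0001,0,0],
    [0,0.0006,-0.0001,0,0],
    [0,0.0006,-0.0001,0,0],
    [0,0.0006,-0.0001,0,0],
    [0,0.0006,-0.0001,0,0],
  ],
)

```text
time_s: 13.42
ee_pos: [0.5424, 0.0847, 0.0853]
tcp_rot: [0.751, 0.66, -0.003, -0.002]
force: [-11.8, 1.5, 8.8]
grip_width: 0.003
```

Emit:
send_rows(
  series=[
    [0,-0.004,0.0005,0,0],
    [0,-0.012,0.0016,0,0],
    [0,-0.03,0.004,0,0],
    [0,-0.07,0.0092,0.03,0],
    [0,-0.07,0.0092,0.09,0],
    [0.07,-0.07,0.0092,0.15,0],
    [0.07,-0.07,0.0092,0.2,0],
    [0.07,-0.07,0.0092,0.2,0],
  ],
)

```text
time_s: 14.42
ee_pos: [0.4811, 0.0943, 0.2897]
tcp_rot: [0.752, 0.659, 0.005, 0.003]
force: [0.3, -0.1, 0.5]
grip_width: 0.637
```

```bash
python3 - <<'E'
from plant import manip, optics, job
from h import *
s=manip.get_state();print(s["ee_pos"],s["force"],s["joint_pos"])
for n in("wrist","top","scene"):
    q=optics.snapshot(n);im=q["color"][:,:,::-1]
    if n=="top": im=cv2.resize(im[110:210,205:355],None,fx=5,fy=5,interpolation=2)
    if n=="scene": im=cv2.resize(im[175:255,200:300],None,fx=7,fy=7,interpolation=2)
    cv2.imwrite(f"pics/{n}4.png",im)
p=np.load("p.npy")
for L,r in((1.2,1.4),(1.64,0),(1.64,.2)):print({a:u2w(p[:3],b).round(4) for a,b in latch(L,r).items()})
E
```

```text
[0.48105431 0.09432035 0.28969632] [ 0.26818723 -0.06607523  0.47408473] [ 0.57603915  0.42902429 -1.12604055  2.05823479  0.48998258  0.93871259
  0.6258109 ]
{'piv': array([[0.639 , 0.0705, 0.12  ]]), 'pin': array([[0.6469, 0.0695, 0.1405]]), 'press': array([[0.6567, 0.0682, 0.1796]]), 'tip': array([[0.6732, 0.066 , 0.2085]]), 'grip': array([[0.6472, 0.0695, 0.2156]]), 'claw': array([[0.6224, 0.0727, 0.2073]])}
{'piv': array([[0.639 , 0.0705, 0.12  ]]), 'pin': array([[0.6375, 0.0707, 0.1419]]), 'press': array([[0.6298, 0.0717, 0.1815]]), 'tip': array([[0.6325, 0.0714, 0.2148]]), 'grip': array([[0.5642, 0.0804, 0.1549]]), 'claw': array([[0.5681, 0.0799, 0.1289]])}
{'piv': array([[0.639 , 0.0705, 0.12  ]]), 'pin': array([[0.6375, 0.0707, 0.1419]]), 'press': array([[0.6298, 0.0717, 0.1815]]), 'tip': array([[0.6325, 0.0714, 0.2148]]), 'grip': array([[0.5682, 0.0799, 0.1694]]), 'claw': array([[0.567 , 0.08  , 0.1431]])}
```

View pics/wrist4.png

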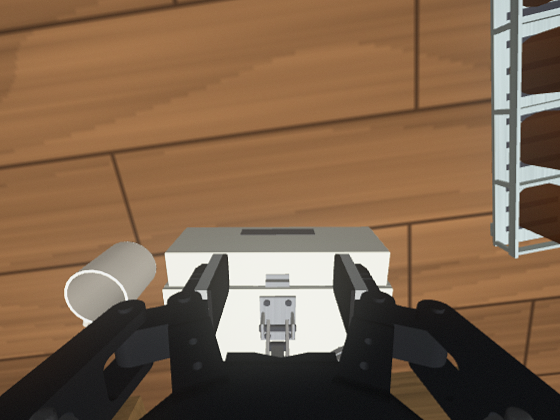

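View pics/top4.png

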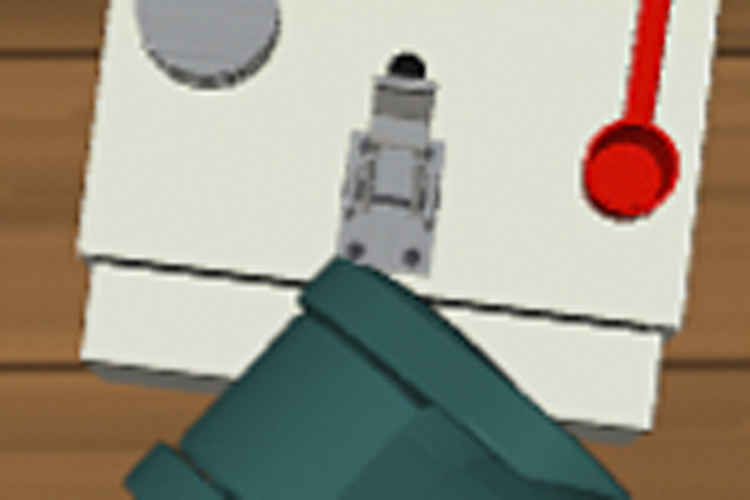

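View pics/scene4.png

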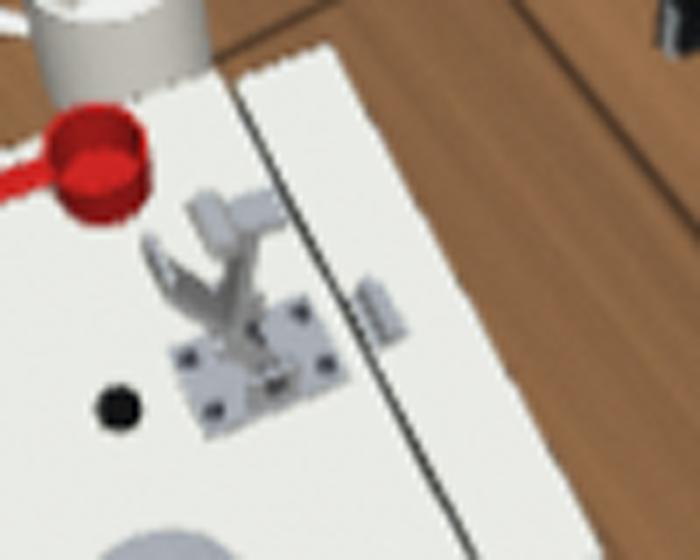

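The drawer is seated (thin even gap). The hook still stands up with its barrel near scene4 (210,220) and the lever leaning back with its tip near (150,245). Next I'll go over the barrel.

Emit:
send_rows(
  series=[
    [0.055,0.04,-0.006,0,0],
    [0.055,0.08,-0.012,0,0],
    [0.055,0.12,-0.018,0,0],
    [0.055,0.163,-0.0244,0,0],
    [0.055,0.163,-0.0244,0,0],
    [0.055,0.163,-0.0244,0,0],
  ],
)

```text
time_s: 15.32
ee_pos: [0.6391, 0.0691, 0.2834]
tcp_rot: [0.751, 0.66, -0.001, -0.001]
force: [-0.9, 0.8, -0.3]
grip_width: 0.644
```

```bash
python3 - <<'E'
from plant import manip, optics, job
from h import *
s=manip.get_state();print(s["ee_pos"],s["force"],s["joint_pos"],s["tcp_rot"])
q=optics.snapshot("wrist");c=cam(q);cv2.imwrite("pics/wrist5.png",q["color"][:,:,::-1])
p=np.load("p.npy")
for L,r in((1.2,1.4),(1.2,1.5),(1.15,1.4)):print({a:proj(c,u2w(p[:3],b)).round(0) for a,b in latch(L,r).items()})
l=latch(1.2,1.4)["grip"]
print(proj(c,u2w(p[:3],[l+[0,.012,0],l-[0,.012,0]])))
E
```

```text
[0.63908443 0.06906176 0.28338641] [-0.88665176  0.79273954 -0.33834536] [ 0.47281413  0.63804252 -1.00667385  1.73909851  0.5958269   1.10852309
  0.7152245 ] [ 0.75127236  0.65998993 -0.00142365 -0.00105458]
{'piv': array([[282., 199.]]), 'pin': array([[282., 212.]]), 'press': array([[283., 237.]]), 'tip': array([[283., 271.]]), 'grip': array([[283., 242.]]), 'claw': array([[283., 205.]])}
{'piv': array([[282., 199.]]), 'pin': array([[282., 212.]]), 'press': array([[283., 237.]]), 'tip': array([[283., 271.]]), 'grip': array([[283., 252.]]), 'claw': array([[283., 215.]])}
{'piv': array([[282., 199.]]), 'pin': array([[282., 213.]]), 'press': array([[283., 240.]]), 'tip': array([[283., 275.]]), 'grip': array([[283., 244.]]), 'claw': array([[283., 206.]])}
[[299.88116581 242.50760381]
 [265.8481534  242.37558604]]
```

View pics/wrist5.png

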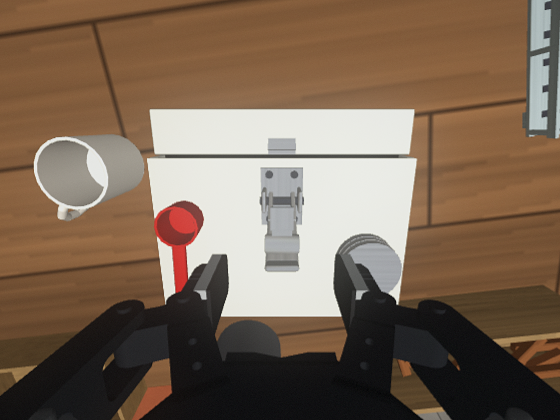

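The barrel (265–300, 243) is exactly where predicted, centred between the fingers. Next I'll descend.

Emit:
send_rows(
  series=[
    [0.055,0.001,0,-0.03,0],
    [0.055,0.001,0,-0.05,0],
    [0.055,0.001,0,-0.05,0],
    [0.055,0.001,0,-0.05,0],
  ],
)

```text
time_s: 15.88
ee_pos: [0.6414, 0.0693, 0.236]
tcp_rot: [0.751, 0.66, 0.0, 0.0]
force: [-0.6, -0.3, -0.2]
grip_width: 0.643
```

Emit:
send_rows(
  series=[
    [0.055,0.0035,0.0003,-0.01,0],
    [0.055,0.0035,0.0003,-0.018,0],
    [0.055,0.0035,0.0003,-0.018,0],
  ],
)

```text
time_s: 16.25
ee_pos: [0.6443, 0.0688, 0.2163]
tcp_rot: [0.752, 0.66, -0.001, -0.0]
force: [-0.3, -1.3, -0.4]
grip_width: 0.641
```

```bash
python3 - <<'E'
from plant import manip, optics, job
from h import *
s=manip.get_state();print(s["ee_pos"],s["force"],s["joint_pos"],s["tcp_rot"])
q=optics.snapshot("wrist");cv2.imwrite("pics/wrist6.png",cv2.resize(q["color"][170:330,160:400,::-1],None,fx=3.3,fy=3.3,interpolation=2))
q=optics.snapshot("scene");cv2.imwrite("pics/scene6.png",cv2.resize(q["color"][165:255,180:300,::-1],None,fx=6,fy=6,interpolation=2))
E
```

```text
[0.64434767 0.06876093 0.21630194] [-0.33125236 -1.3170006  -0.40745741] [ 0.43431367  0.70776563 -0.94980562  1.78824683  0.67419179  1.00984368
  0.65626675] [ 7.51638940e-01  6.59574203e-01 -7.93535803e-04 -3.80568176e-04]
```

View pics/wrist6.png

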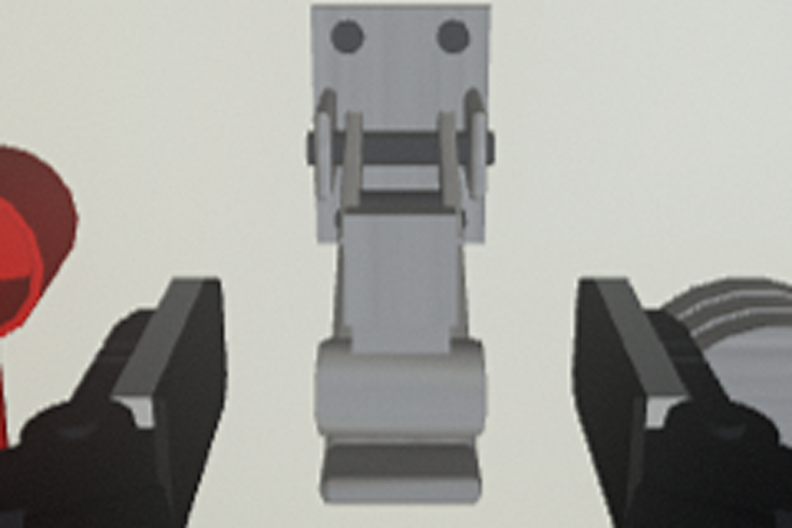

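View pics/scene6.png

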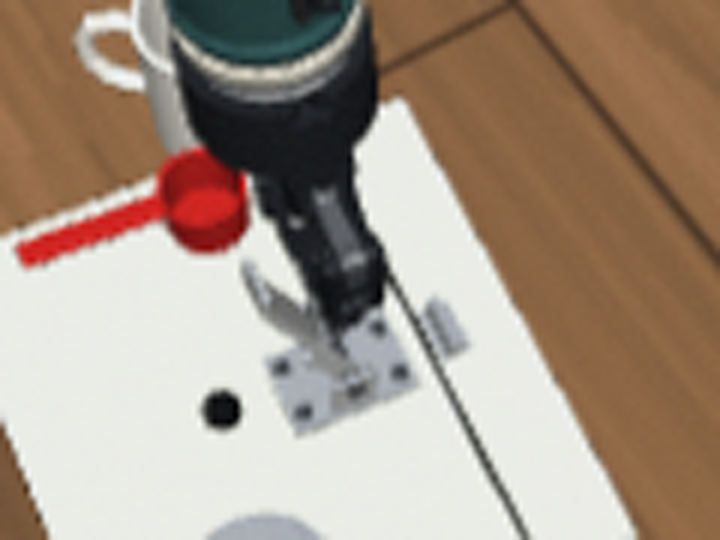

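The barrel is centred between the pads. Next I'll close.

Emit:
send_rows(
  series=[
    [0.015,0,0,0,0],
    [0.015,0,0,0,0],
    [0.015,0,0,0,0],
    [0.015,0,0,0,0],
    [0.015,0,0,0,0],
  ],
  newtons=25,
)

```text
time_s: 16.98
ee_pos: [0.645, 0.0692, 0.2177]
tcp_rot: [0.752, 0.66, 0.0, 0.0]
force: [-0.5, -0.4, 2.4]
grip_width: 0.269
```

```bash
python3 - <<'E'
from plant import manip, optics, job
from h import *
s=manip.get_state();print(s["ee_pos"],s["force"],s["grip_width"])
q=optics.snapshot("wrist");cv2.imwrite("pics/wrist7.png",cv2.resize(q["color"][170:330,160:400,::-1],None,fx=3.3,fy=3.3,interpolation=2))
p=np.load("p.npy")
# grip arc about pin, L=1.2
pin=latch(1.2,0)["pin"]
g0=latch(1.2,1.4)["grip"]
for r in (1.2,1.0,.8,.6,.4,.2,0):
    print(r,(u2w(p[:3],latch(1.2,r)["grip"])-u2w(p[:3],g0)).round(4), latch(1.2,r)["grip"])
for r in (.4,.2,0,-.2,-.3,-.36,-.4):
    print("open",r,(u2w(p[:3],latch(1.64,r)["grip"])-u2w(p[:3],g0)).round(4),latch(1.64,r)["claw"])
E
```

```text
[0.64503512 0.0691645  0.21765071] [-0.45615035 -0.38180376  2.40865114] 0.2691087074568153
1.2 [[-0.0148  0.002  -0.0015]] [0.0332739 0.        0.2141864]
1.0 [[-0.029   0.0038 -0.0058]] [0.01892862 0.         0.20979764]
0.8 [[-0.0421  0.0056 -0.013 ]] [0.0057412 0.        0.2026464]
0.6 [[-0.0535  0.0071 -0.0226]] [-0.00576261  0.          0.19301777]
0.4 [[-0.0628  0.0083 -0.0343]] [-0.0151242   0.          0.18129561]
0.2 [[-0.0696  0.0092 -0.0477]] [-0.02197035  0.          0.16794726]
0 [[-0.0736  0.0097 -0.0621]] [-0.02602813  0.          0.15350486]
open 0.4 [[-0.0722  0.0095 -0.0329]] [-0.03105797  0.          0.15723283]
open 0.2 [[-0.079   0.0104 -0.0462]] [-0.03270863  0.          0.14311333]
open 0 [[-0.083   0.011  -0.0607]] [-0.03152127  0.          0.12894734]
open -0.2 [[-0.0841  0.0111 -0.0757]] [-0.02754323  0.          0.11529962]
open -0.3 [[-0.0835  0.011  -0.0831]] [-0.02455306  0.          0.10884155]
open -0.36 [[-0.0828  0.0109 -0.0876]] [-0.02245448  0.          0.10512149]
open -0.4 [[-0.0822  0.0109 -0.0905]] [-0.0209331   0.          0.10271426]
```

View pics/wrist7.png

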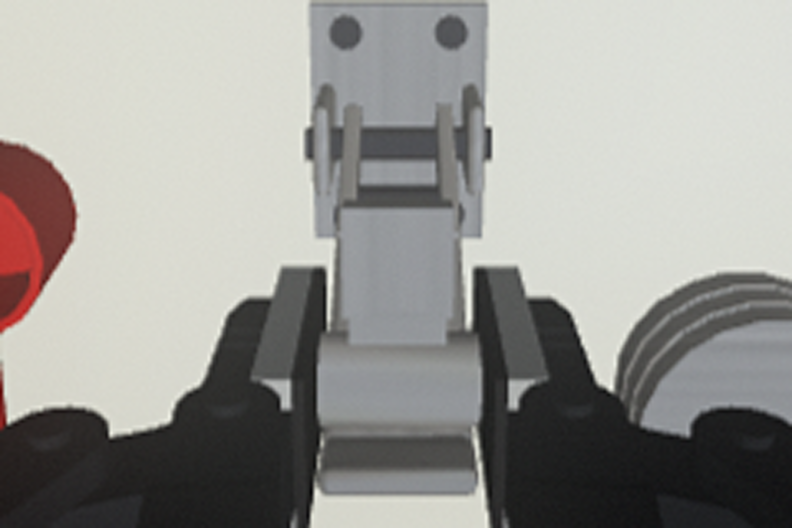

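The grip holds at 23 mm. Next I'll swing the hook along its arc and draw the lever to its open stop.

Emit:
send_rows(
  series=[
    [0.015,-0.0075,0.001,-0.0005,0],
    [0.015,-0.0148,0.002,-0.0015,0],
    [0.015,-0.022,0.0029,-0.0034,0],
    [0.015,-0.029,0.0038,-0.0058,0],
    [0.015,-0.0357,0.0047,-0.0092,0],
    [0.015,-0.0421,0.0056,-0.013,0],
    [0.015,-0.048,0.0064,-0.0176,0],
    [0.015,-0.0535,0.0071,-0.0226,0],
    [0.015,-0.0584,0.0077,-0.0282,0],
    [0.015,-0.0628,0.0083,-0.0343,0],
    [0.015,-0.067,0.0089,-0.034,0],
    [0.015,-0.07,0.0093,-0.034,0],
  ],
)

```text
time_s: 18.52
ee_pos: [0.5769, 0.078, 0.1831]
tcp_rot: [0.752, 0.659, 0.002, 0.001]
force: [6.5, -0.3, -1.6]
grip_width: 0.274
```

```bash
python3 - <<'E'
from plant import manip, optics, job
from h import *
s=manip.get_state();print(s["ee_pos"],s["force"],s["grip_width"])
q=optics.snapshot("wrist");cv2.imwrite("pics/wrist8.png",q["color"][:,:,::-1])
q=optics.snapshot("scene");cv2.imwrite("pics/scene8.png",cv2.resize(q["color"][165:255,180:300,::-1],None,fx=6,fy=6,interpolation=2))
E
```

```text
[0.57688877 0.07800314 0.18314869] [ 6.51521493 -0.29536567 -1.64402251] 0.2738343063680334
```

View pics/wrist8.png

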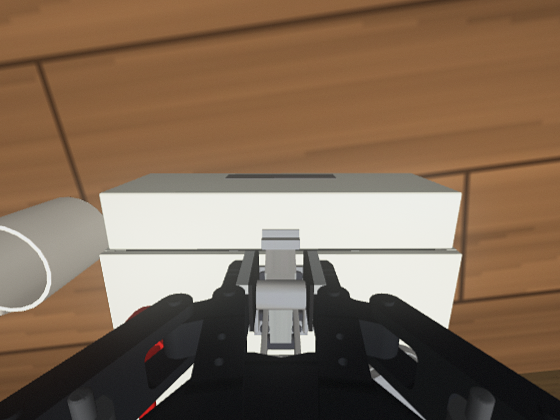

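View pics/scene8.png

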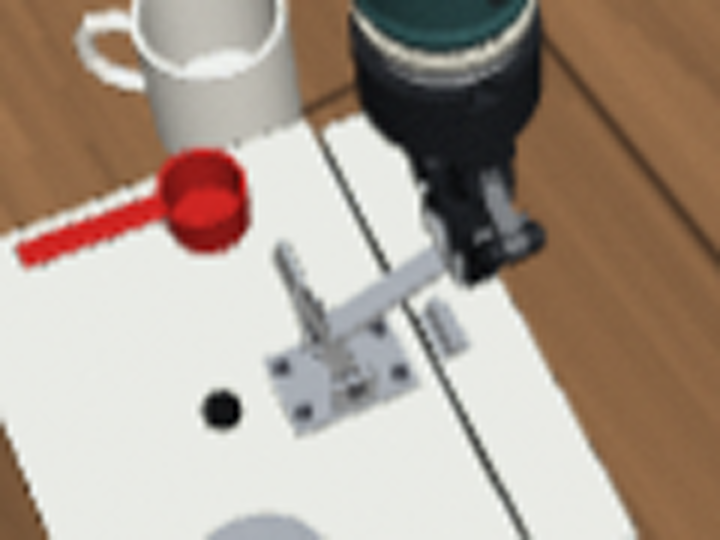

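The hook is over in front of the keeper and the lever is coming up (6.5 N pull). I'll pull to the stop and then lower.

Emit:
send_rows(
  series=[
    [0.015,-0.004,0.0005,-0.004,0],
    [0.015,-0.007,0.0009,-0.008,0],
    [0.015,-0.01,0.0013,-0.0122,0],
    [0.015,-0.0125,0.0016,-0.0185,0],
  ],
)

```text
time_s: 19.12
ee_pos: [0.5619, 0.0801, 0.1646]
tcp_rot: [0.752, 0.66, -0.0, 0.0]
force: [3.3, -1.2, 0.7]
grip_width: 0.274
```

```bash
python3 - <<'E'
from plant import manip, optics, job
from h import *
s=manip.get_state();print(s["ee_pos"],s["force"],s["grip_width"],u2w([0,0,.13136],s["ee_pos"]-[.5994,.0758,0]))
q=optics.snapshot("scene");cv2.imwrite("pics/scene9.png",cv2.resize(q["color"][165:255,180:300,::-1],None,fx=6,fy=6,interpolation=2))
E
```

```text
[0.56194968 0.08009438 0.16458068] [ 3.33096772 -1.23115503  0.67800755] 0.2739755103056479 [[-0.03769016 -0.00064796  0.16458068]]
```

View pics/scene9.png

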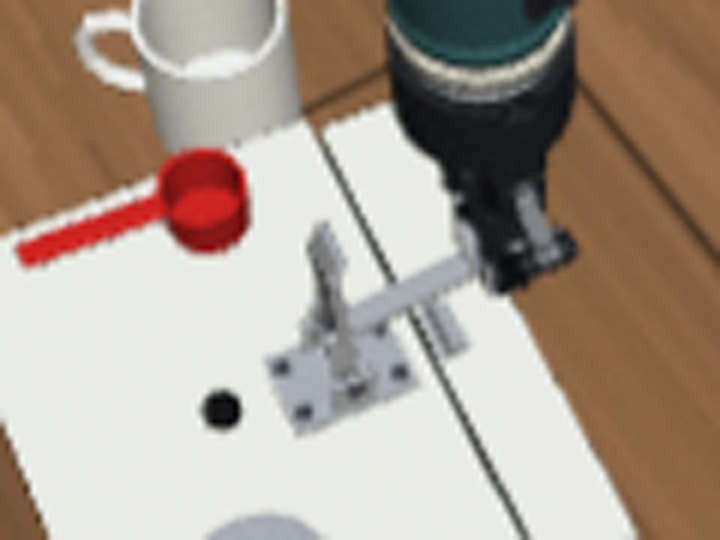

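Emit:
send_rows(
  series=[
    [0.015,-0.0018,0.0002,-0.006,0],
    [0.015,-0.0024,0.0003,-0.012,0],
    [0.015,-0.0028,0.0004,-0.018,0],
    [0.015,-0.0028,0.0004,-0.023,0],
    [0.015,-0.0028,0.0004,-0.023,0],
  ],
)

```text
time_s: 19.8
ee_pos: [0.5578, 0.0806, 0.141]
tcp_rot: [0.751, 0.66, -0.001, -0.001]
force: [-2.9, -1.4, 1.8]
grip_width: 0.269
```

```bash
python3 - <<'E'
from plant import manip, optics, job
from h import *
s=manip.get_state();print(s["ee_pos"],s["force"],s["grip_width"],u2w([0,0,.13136],s["ee_pos"]-[.5994,.0758,0]))
q=optics.snapshot("scene");cv2.imwrite("pics/scene10.png",cv2.resize(q["color"][165:255,180:300,::-1],None,fx=6,fy=6,interpolation=2))
q=optics.snapshot("wrist");cv2.imwrite("pics/wrist10.png",cv2.resize(q["color"][170:330,160:400,::-1],None,fx=3.3,fy=3.3,interpolation=2))
E
```

```text
[0.55784333 0.08055659 0.1409692 ] [-2.88655557 -1.35255182  1.83020541] 0.2685339909121968 [[-0.04182168 -0.00072759  0.1409692 ]]
```

View pics/scene10.png

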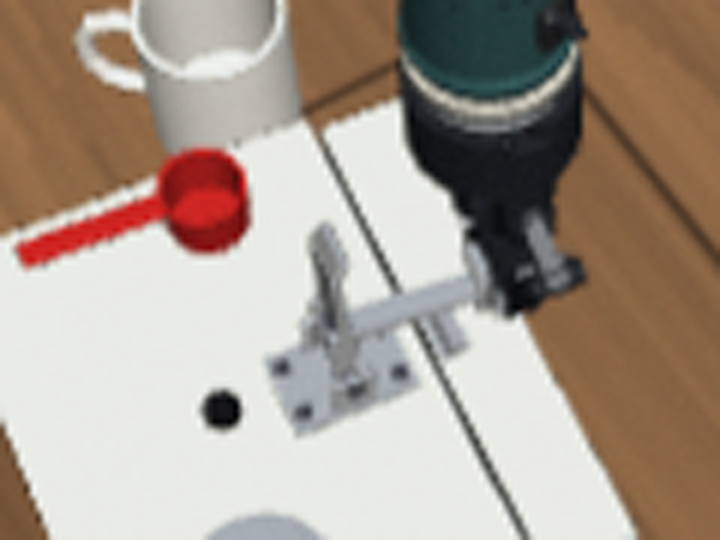

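View pics/wrist10.png

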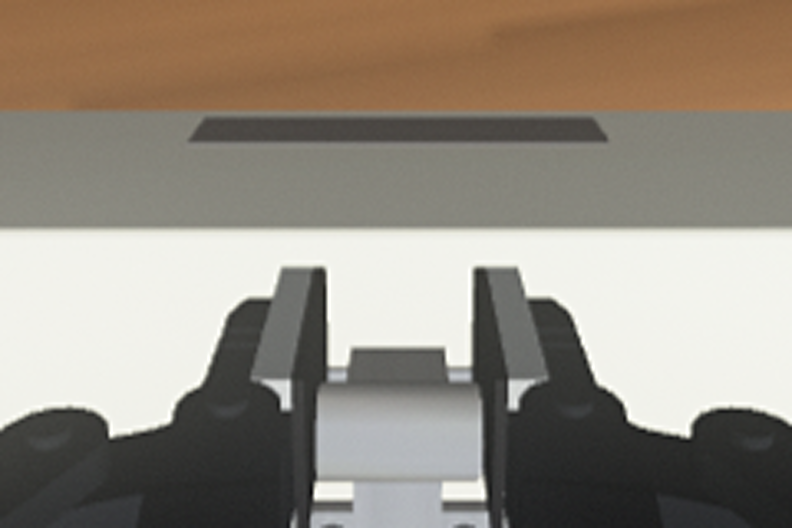

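```bash
python3 - <<'E'
from plant import manip, optics, job
from h import *
p=np.load("p.npy")
c=cam(optics.snapshot("scene"))
for L in (1.4,1.5,1.57,1.64,1.7): print(L,{k:((proj(c,u2w(p[:3],latch(L,0)[k]))[0]-[180,165]+.5)*6).round().tolist() for k in("tip","press","pin")})
q=optics.snapshot("wrist");c=cam(q)
uv=cv2.undistortPoints(np.array([[[280.6,300.9]]]),c["K"],c["D"])[0,0]
C=-c["R"].T@c["t"]; d=c["R"].T@np.array([*uv,1])
U=lambda X:u2w([0,0,-p[2]],np.array(X)-[p[0],p[1],0])[0]
for k in(.12,.13,.14,.15,.16):print(k,U(C+k*d).round(4))
print("tcp",U(manip.get_state()["ee_pos"]), "cam",U(C))
for L in(1.5,1.57,1.64):
  for r in(-.1,-.2,-.3):print(L,r,latch(L,r)["grip"].round(4),latch(L,r)["claw"].round(4),proj(c,u2w(p[:3],latch(L,r)["grip"])))
E
```

```text
1.4 {'tip': [285.0, 263.0], 'press': [314.0, 291.0], 'pin': [326.0, 334.0]}
1.5 {'tip': [305.0, 253.0], 'press': [328.0, 285.0], 'pin': [331.0, 332.0]}
1.57 {'tip': [320.0, 247.0], 'press': [337.0, 282.0], 'pin': [334.0, 331.0]}
1.64 {'tip': [334.0, 242.0], 'press': [346.0, 279.0], 'pin': [337.0, 330.0]}
1.7 {'tip': [346.0, 238.0], 'press': [354.0, 276.0], 'pin': [340.0, 329.0]}
0.12 [-0.0448 -0.0006  0.163 ]
0.13 [-0.0391 -0.0006  0.1542]
0.14 [-0.0334 -0.0006  0.1455]
0.15 [-0.0277 -0.0006  0.1368]
0.16 [-0.022  -0.0007  0.128 ]
tcp [-0.04156096 -0.00067111  0.14148874] cam [-0.11338644 -0.00054201  0.26785558]
1.5 -0.1 [-0.0334  0.      0.1475] [-0.0268  0.      0.122 ] [[281.96328752 303.36751725]]
1.5 -0.2 [-0.0336  0.      0.14  ] [-0.0245  0.      0.1153] [[281.93532709 294.1771069 ]]
1.5 -0.3 [-0.033   0.      0.1325] [-0.0215  0.      0.1088] [[281.90447248 287.16327906]]
1.57 -0.1 [-0.0349  0.      0.1475] [-0.0283  0.      0.1221] [[281.97638516 300.54954026]]
1.57 -0.2 [-0.0351  0.      0.14  ] [-0.026   0.      0.1154] [[281.94768403 291.46743075]]
1.57 -0.3 [-0.0345  0.      0.1326] [-0.023   0.      0.1089] [[281.91613416 284.56198852]]
1.64 -0.1 [-0.0364  0.      0.1475] [-0.0299  0.      0.122 ] [[281.98911079 297.58085603]]
1.64 -0.2 [-0.0366  0.      0.14  ] [-0.0275  0.      0.1153] [[281.95970347 288.62166648]]
1.64 -0.3 [-0.0361  0.      0.1325] [-0.0246  0.      0.1088] [[281.92749219 281.8365235 ]]
```

The barrel has slipped about 7 mm in the pads but is still held. The lever is near 1.57, and the claw is in front of the keeper and about 12 mm too high. I'll firm the grip, pull slightly and lower.

Emit:
send_rows(
  series=[
    [0.015,-0.001,0.0001,0,0],
    [0.015,-0.002,0.0003,-0.004,0],
    [0.015,-0.002,0.0003,-0.008,0],
    [0.015,-0.002,0.0003,-0.012,0],
    [0.015,-0.002,0.0003,-0.012,0],
  ],
  newtons=45,
)

```text
time_s: 20.62
ee_pos: [0.5585, 0.0807, 0.1297]
tcp_rot: [0.752, 0.66, 0.001, 0.0]
force: [-0.2, -0.7, 2.5]
grip_width: 0.268
```

```bash
cat > look.py <<'E'
import sys
from plant import manip, optics, job
from h import *
t=sys.argv[1]
p=np.load("p.npy")
U=lambda X:u2w([0,0,-p[2]],np.array(X)-[p[0],p[1],0])[0]
s=manip.get_state();print(s["time_s"],s["ee_pos"],s["force"],s["grip_width"],"unit",U(s["ee_pos"]).round(4),"j3",s["joint_pos"].round(2))
if len(sys.argv)<3 or "s" in sys.argv[2]:
  q=optics.snapshot("scene");cv2.imwrite(f"pics/scene{t}.png",cv2.resize(q["color"][165:255,180:300,::-1],None,fx=6,fy=6,interpolation=2))
if len(sys.argv)<3 or "w" in sys.argv[2]:
  q=optics.snapshot("wrist");cv2.imwrite(f"pics/wrist{t}.png",cv2.resize(q["color"][170:330,160:400,::-1],None,fx=3.3,fy=3.3,interpolation=2))
if len(sys.argv)>2 and "t" in sys.argv[2]:
  q=optics.snapshot("top");cv2.imwrite(f"pics/top{t}.png",cv2.resize(q["color"][110:210,205:355,::-1],None,fx=5,fy=5,interpolation=2))
E
python3 look.py 11
```

```text
20.625 [0.55845981 0.0806625  0.12971915] [-0.17872328 -0.71368869  2.45007559] 0.26839038339623944 unit [-0.0412 -0.0005  0.1297] j3 [ 0.38  0.71 -0.87  2.03  0.8   0.77  0.45]
```

View pics/scene11.png

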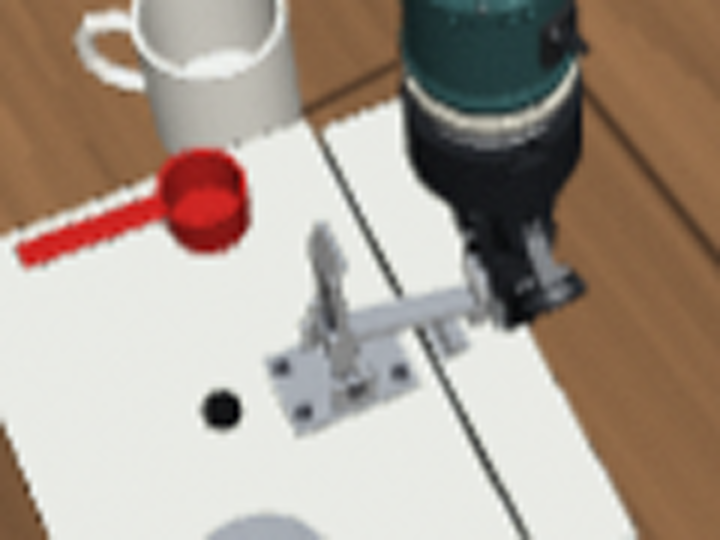

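View pics/wrist11.png

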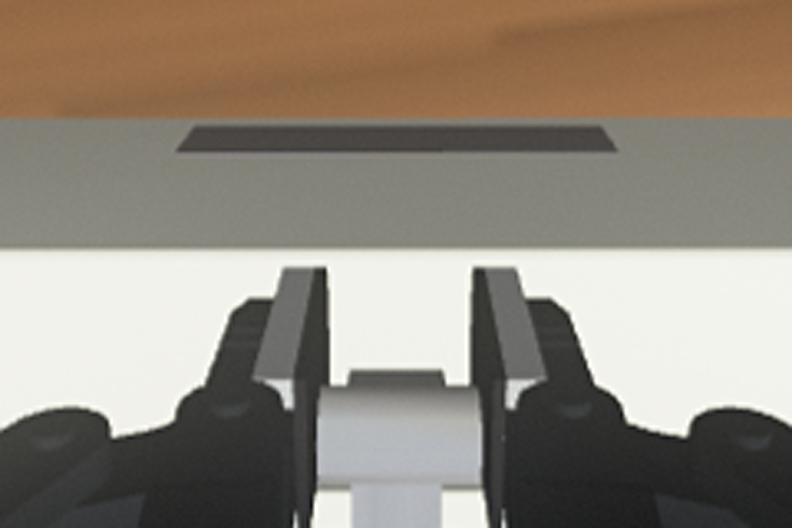

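Emit:
send_rows(
  series=[
    [0.015,-0.0005,0,-0.003,0],
    [0.015,-0.0005,0,-0.006,0],
    [0.015,-0.0005,0,-0.008,0],
    [0.015,-0.0005,0,-0.008,0],
  ],
)

```text
time_s: 21.22
ee_pos: [0.5587, 0.0808, 0.1222]
tcp_rot: [0.752, 0.66, 0.001, 0.001]
force: [4.7, -2.7, 4.2]
grip_width: 0.268
```

```bash
python3 look.py 12
```

```text
21.225 [0.55869272 0.08078448 0.12218661] [ 4.66319066 -2.7290176   4.1581469 ] 0.2676281182506655 unit [-0.041  -0.0004  0.1222] j3 [ 0.37  0.72 -0.86  2.04  0.82  0.76  0.44]
```

View pics/scene12.png

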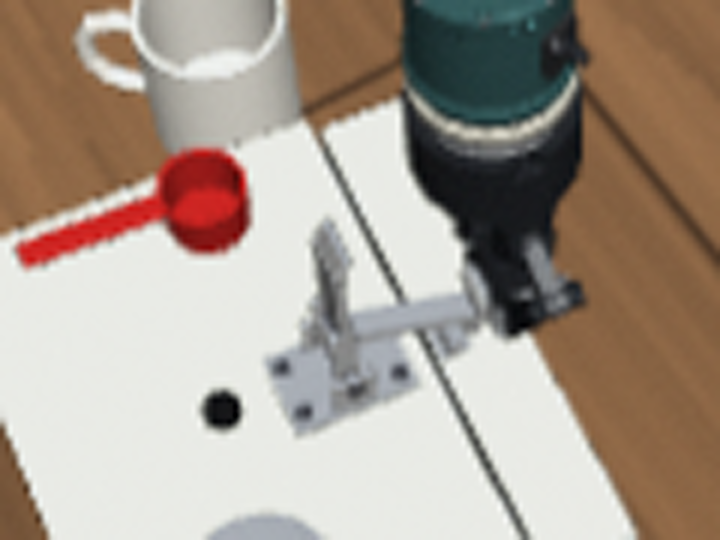

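View pics/wrist12.png

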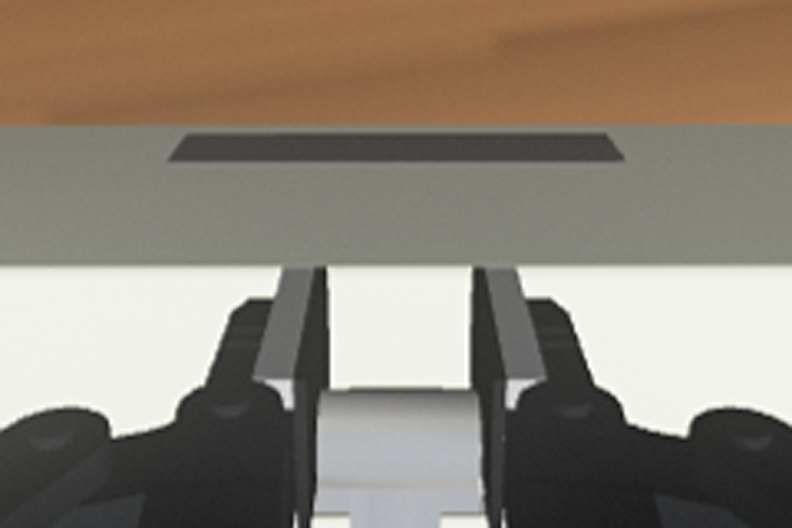

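Emit:
send_rows(
  series=[
    [0.015,0,0,-0.0015,0],
    [0.015,0,0,-0.0025,0],
    [0.015,0,0,-0.0025,0],
  ],
)

```text
time_s: 21.7
ee_pos: [0.5586, 0.0812, 0.1211]
tcp_rot: [0.752, 0.659, 0.001, 0.001]
force: [1.5, -4.0, 14.3]
grip_width: 0.267
```

```bash
python3 look.py 13 w;  python3 - <<'E'
from plant import manip, optics, job
from h import *
p=np.load("p.npy");q=optics.snapshot("wrist");c=cam(q)
for L in(1.5,1.57,1.64):
  for r in(-.3,-.35,-.4,-.45):
    g=latch(L,r)["grip"]; m=np.array([np.sin(r),0,np.cos(r)])
    print(L,r,g.round(4),latch(L,r)["claw"].round(4),((proj(c,u2w(p[:3],g))[0]-[160,170]+.5)*3.3).round())
E
```

```text
21.7 [0.5586233  0.08120793 0.12111282] [ 1.51547194 -4.02232236 14.30369325] 0.266910580452588 unit [-4.110e-02  1.000e-04  1.211e-01] j3 [ 0.37  0.72 -0.86  2.04  0.82  0.76  0.43]
1.5 -0.3 [-0.033   0.      0.1325] [-0.0215  0.      0.1088] [399. 464.]
1.5 -0.35 [-0.0324  0.      0.1288] [-0.0197  0.      0.1057] [399. 451.]
1.5 -0.4 [-0.0317  0.      0.1251] [-0.0179  0.      0.1027] [399. 440.]
1.5 -0.45 [-0.0307  0.      0.1215] [-0.0158  0.      0.0998] [399. 432.]
1.57 -0.3 [-0.0345  0.      0.1326] [-0.023   0.      0.1089] [399. 454.]
1.57 -0.35 [-0.034   0.      0.1288] [-0.0213  0.      0.1058] [399. 442.]
1.57 -0.4 [-0.0332  0.      0.1252] [-0.0194  0.      0.1028] [399. 431.]
1.57 -0.45 [-0.0323  0.      0.1215] [-0.0174  0.      0.0998] [399. 423.]
1.64 -0.3 [-0.0361  0.      0.1325] [-0.0246  0.      0.1088] [399. 444.]
1.64 -0.35 [-0.0355  0.      0.1288] [-0.0228  0.      0.1057] [399. 432.]
1.64 -0.4 [-0.0347  0.      0.1251] [-0.0209  0.      0.1027] [399. 422.]
1.64 -0.45 [-0.0338  0.      0.1215] [-0.0189  0.      0.0998] [399. 413.]
```

View pics/wrist13.png

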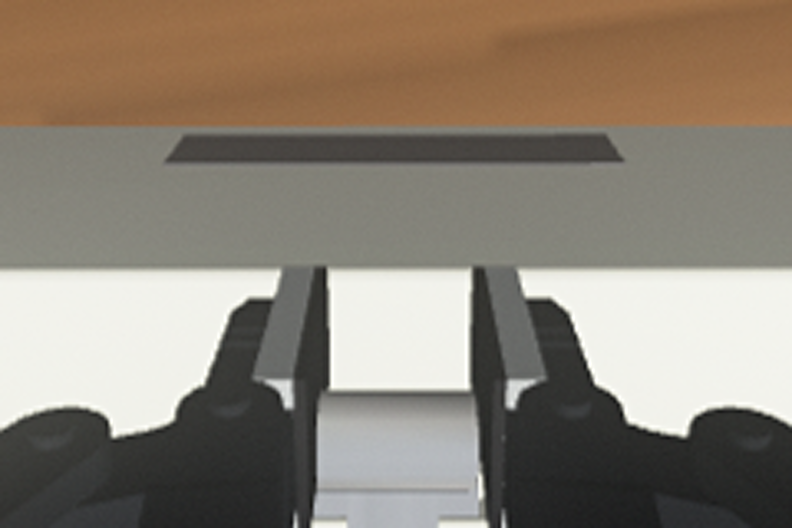

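The tool has bottomed (14 N up). I'll ease up and release the barrel, then inspect.

Emit:
send_rows(
  series=[
    [0.015,0,0,0.0025,0],
    [0.034,0,0,0.0025,0],
    [0.05,0,0,0.0025,0],
    [0.055,0,0,0.0025,0],
    [0.055,0,0,0.0025,0],
  ],
)

```text
time_s: 22.42
ee_pos: [0.5563, 0.0809, 0.1214]
tcp_rot: [0.751, 0.66, -0.0, -0.001]
force: [0.8, -0.3, 0.0]
grip_width: 0.644
```

Emit:
send_rows(
  series=[
    [0.055,0,0,0.03,0],
    [0.055,0,0,0.08,0],
    [0.055,-0.04,0.005,0.12,0],
    [0.055,-0.08,0.01,0.12,0],
    [0.055,-0.08,0.01,0.12,0],
  ],
)

```text
time_s: 23.05
ee_pos: [0.4735, 0.0908, 0.2419]
tcp_rot: [0.75, 0.661, -0.002, 0.001]
force: [0.1, -1.4, -0.1]
grip_width: 0.643
```

```bash
python3 look.py 14 st;  python3 - <<'E'
from plant import manip, optics, job
from h import *
q=optics.snapshot("wrist");cv2.imwrite("pics/wrist14.png",cv2.resize(q["color"][200:400,180:380,::-1],None,fx=3,fy=3,interpolation=2))
E
```

```text
23.05 [0.47352268 0.09084256 0.24191694] [ 0.0614328  -1.41255162 -0.12761199] 0.6428734675288527 unit [-0.1267 -0.0015  0.2419] j3 [ 0.52  0.49 -1.07  2.12  0.57  0.87  0.55]
```

View pics/scene14.png

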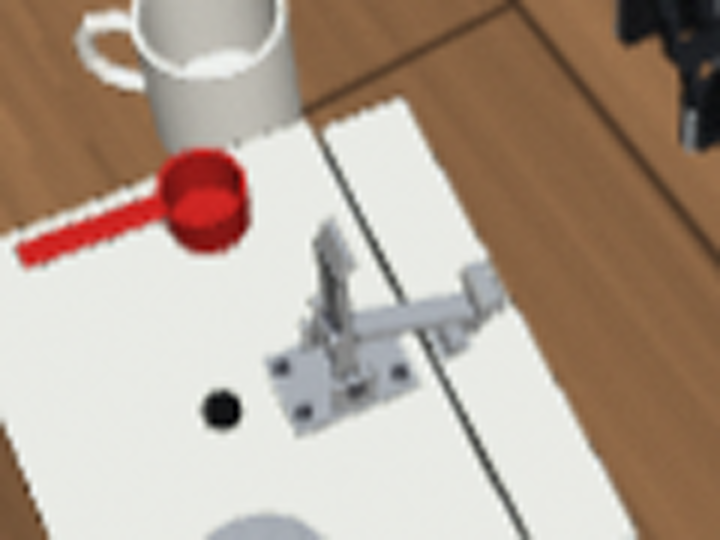

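View pics/wrist14.png

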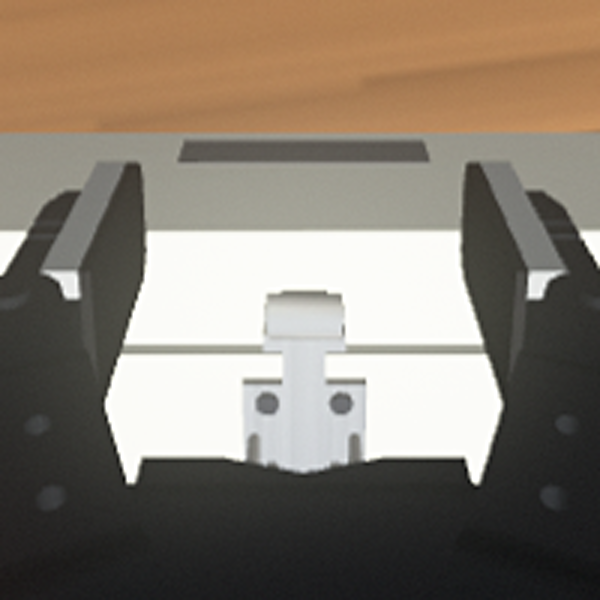

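View pics/top14.png

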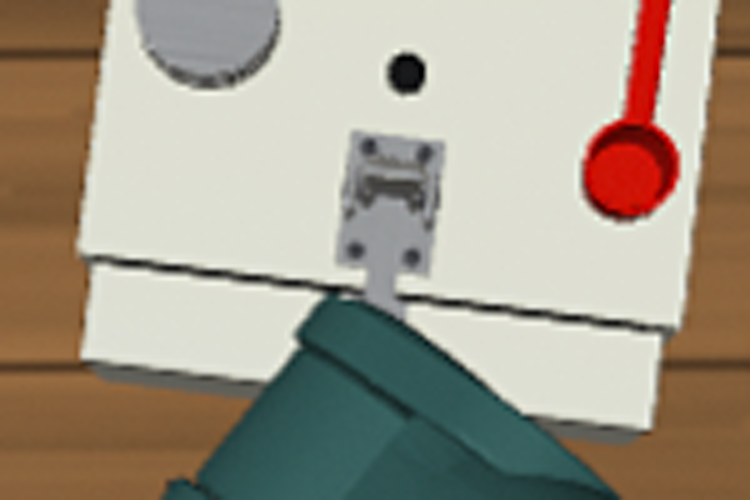

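```bash
python3 - <<'E'
from plant import manip, optics, job
from h import *
p=np.load("p.npy");c=cam(optics.snapshot("scene"));w=cam(optics.snapshot("wrist"))
for L in(1.57,1.64):
  for r in(-.25,-.3,-.35,-.4,-.45):
    g=latch(L,r)["grip"]
    print(L,r,latch(L,r)["claw"].round(4),((proj(c,u2w(p[:3],g))[0]-[180,165]+.5)*6).round(),((proj(w,u2w(p[:3],g))[0]-[180,200]+.5)*3).round())
print(((proj(c,u2w(p[:3],[-.0155,0,.1105]))[0]-[180,165]+.5)*6).round(),u2w(p[:3],[latch(a,0)["press"] for a in (1.64,1.57,1.4,1.2,1,.8,.6,.4,.2,0)]).round(4))
E
```

```text
1.57 -0.25 [-0.0246  0.      0.1121] [485. 275.] [307. 325.]
1.57 -0.3 [-0.023   0.      0.1089] [485. 280.] [307. 319.]
1.57 -0.35 [-0.0213  0.      0.1058] [484. 284.] [307. 313.]
1.57 -0.4 [-0.0194  0.      0.1028] [483. 289.] [307. 308.]
1.57 -0.45 [-0.0174  0.      0.0998] [481. 293.] [307. 304.]
1.64 -0.25 [-0.0261  0.      0.112 ] [488. 274.] [307. 320.]
1.64 -0.3 [-0.0246  0.      0.1088] [488. 278.] [307. 314.]
1.64 -0.35 [-0.0228  0.      0.1057] [487. 283.] [307. 309.]
1.64 -0.4 [-0.0209  0.      0.1027] [486. 288.] [307. 304.]
1.64 -0.45 [-0.0189  0.      0.0998] [484. 292.] [307. 300.]
[449. 319.] [[0.6298 0.0717 0.1815]
 [0.6341 0.0712 0.182 ]
 [0.6446 0.0698 0.1819]
 [0.6567 0.0682 0.1796]
 [0.6681 0.0667 0.1749]
 [0.6783 0.0653 0.168 ]
 [0.687  0.0642 0.1591]
 [0.6937 0.0633 0.1487]
 [0.6983 0.0627 0.1372]
 [0.7005 0.0624 0.125 ]]
```

The hook is down: the model matches a strap rise of about -0.38, so the claw edge is at z≈0.104, some 5 mm ahead of the keeper and below its edge. Next I'll close the fingers and go in front of the lever paddle.

Emit:
send_rows(
  series=[
    [0,0,0,0,0],
    [0,0.04,-0.0045,0,0],
    [0,0.08,-0.009,-0.01,0],
    [0,0.11,-0.013,-0.03,0],
    [0,0.118,-0.0139,-0.047,0],
    [0,0.118,-0.0139,-0.047,0],
    [0,0.118,-0.0139,-0.047,0],
  ],
)

```text
time_s: 24.18
ee_pos: [0.5938, 0.0776, 0.1951]
tcp_rot: [0.751, 0.66, -0.0, -0.0]
force: [0.4, -0.6, 0.2]
grip_width: 0.0
```

```bash
python3 look.py 15
```

```text
24.175 [0.59378841 0.07758695 0.19508881] [ 0.44448547 -0.62225358  0.18435667] 0.00031415672740158244 unit [-0.0058  0.0011  0.1951] j3 [ 0.43  0.68 -0.95  1.92  0.69  0.92  0.58]
```

View pics/scene15.png

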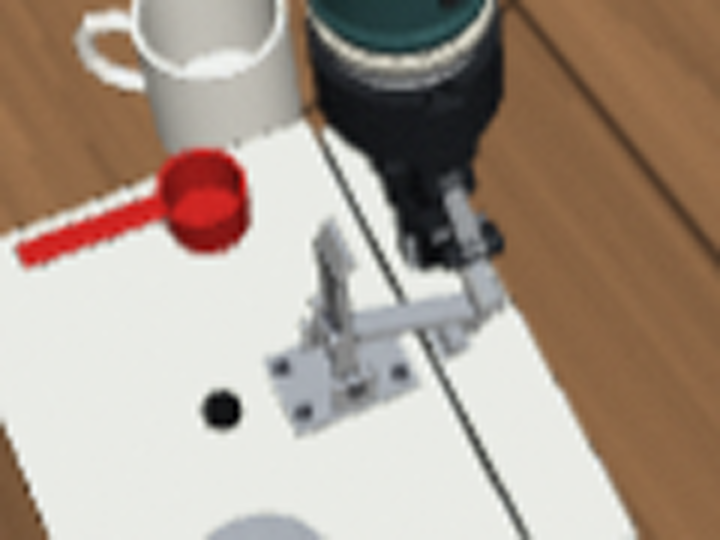

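View pics/wrist15.png

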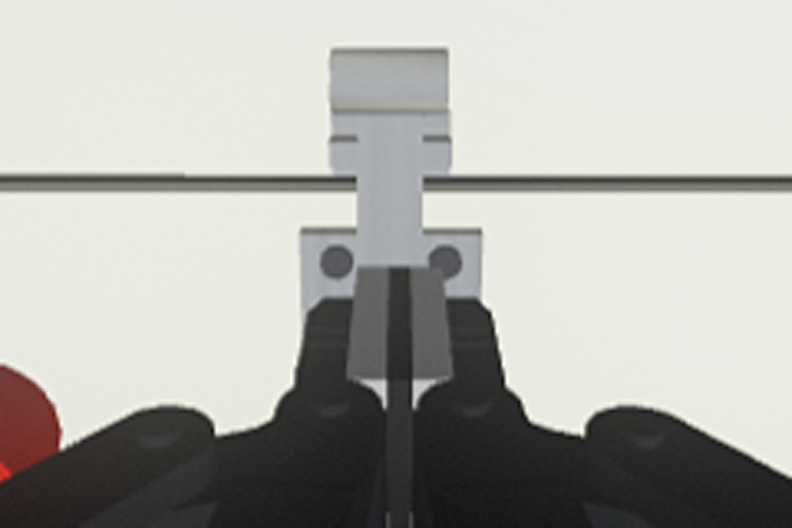

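```bash
cat > path.py <<'E'
import sys
from h import *
from plant import manip
p=np.load("p.npy"); t0=manip.get_state()["ee_pos"]
for L in eval(sys.argv[1]):
    d=np.array([np.cos(L),0,np.sin(L)]); n=np.array([-np.sin(L),0,np.cos(L)])
    T=np.array([.04,0,.12])+.064*d+.005*n+[-.0088,0,.017]
    print(L,T.round(4),(u2w(p[:3],T)[0]-t0).round(4))
E
python3 path.py "(1.64,1.6,1.5,1.4,1.3,1.2,1.1,1.0,.9,.8,.7)"
```

```text
1.64 [0.0218 0.     0.2005] [ 0.0267 -0.0046  0.0048]
1.6 [0.0243 0.     0.2008] [ 0.0292 -0.0049  0.0051]
1.5 [0.0307 0.     0.2012] [ 0.0355 -0.0058  0.0055]
1.4 [0.0372 0.     0.2009] [ 0.0419 -0.0066  0.0052]
1.3 [0.0435 0.     0.2   ] [ 0.0482 -0.0074  0.0043]
1.2 [0.0497 0.     0.1985] [ 0.0544 -0.0083  0.0028]
1.1 [0.0558 0.     0.1963] [ 0.0604 -0.009   0.0006]
1.0 [0.0616 0.     0.1936] [ 0.0661 -0.0098 -0.0021]
0.9 [0.0671 0.     0.1902] [ 0.0716 -0.0105 -0.0055]
0.8 [0.0722 0.     0.1864] [ 0.0766 -0.0112 -0.0093]
0.7 [0.0769 0.     0.1821] [ 0.0813 -0.0118 -0.0136]
```

Emit:
send_rows(
  series=[
    [0,0.01,-0.002,0.003,0],
    [0,0.02,-0.0035,0.005,0],
    [0,0.026,-0.0046,0.005,0],
    [0,0.031,-0.0052,0.005,0],
    [0,0.036,-0.0058,0.005,0],
    [0,0.04,-0.0063,0.005,0],
    [0,0.044,-0.007,0.005,0],
    [0,0.048,-0.0074,0.0043,0],
    [0,0.051,-0.0078,0.0035,0],
    [0,0.0544,-0.0083,0.0028,0],
  ],
)

```text
time_s: 25.52
ee_pos: [0.6484, 0.0686, 0.1972]
tcp_rot: [0.751, 0.66, -0.001, -0.001]
force: [-4.6, 1.1, -0.6]
grip_width: 0.002
```

```bash
python3 look.py 16 s;python3 path.py "(1.2,1.1,1.0,.9,.8,.7,.6,.5,.4,.3,.2,.1)"
```

```text
25.525 [0.64841134 0.06864453 0.1971791 ] [-4.61969369  1.08549217 -0.59899789] 0.0015023976609586636 unit [ 0.0495 -0.0006  0.1972] j3 [ 0.42  0.73 -0.93  1.79  0.7   0.99  0.64]
1.2 [0.0497 0.     0.1985] [-0.0001  0.0007  0.0015]
1.1 [0.0558 0.     0.1963] [ 0.0059 -0.0001 -0.0007]
1.0 [0.0616 0.     0.1936] [ 0.0116 -0.0009 -0.0034]
0.9 [0.0671 0.     0.1902] [ 0.0171 -0.0016 -0.0067]
0.8 [0.0722 0.     0.1864] [ 0.0221 -0.0023 -0.0106]
0.7 [0.0769 0.     0.1821] [ 0.0268 -0.0029 -0.0149]
0.6 [0.0812 0.     0.1773] [ 0.0311 -0.0035 -0.0197]
0.5 [0.085  0.     0.1721] [ 0.0348 -0.004  -0.0249]
0.4 [0.0882 0.     0.1665] [ 0.038  -0.0044 -0.0305]
0.3 [0.0909 0.     0.1607] [ 0.0406 -0.0047 -0.0363]
0.2 [0.0929 0.     0.1546] [ 0.0427 -0.005  -0.0424]
0.1 [0.0944 0.     0.1484] [ 0.0441 -0.0052 -0.0486]
```

View pics/scene16.png

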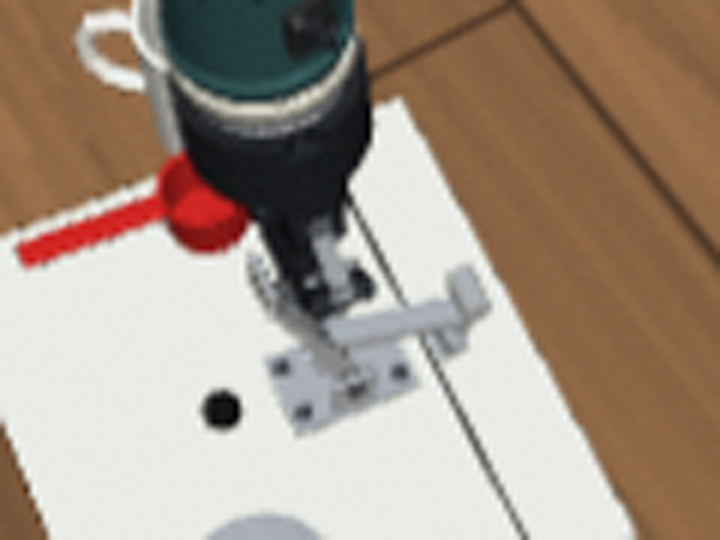

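```bash
python3 - <<'E'
from plant import manip, optics, job
from h import *
p=np.load("p.npy");q=optics.snapshot("scene");c=cam(q)
for L in (1.1,1.2):
  for r in(-.15,-.2,-.25,-.3,-.35,-.4):
    l=latch(L,r)
    print(L,r,l["claw"].round(4),((proj(c,u2w(p[:3],l["grip"]))[0]-[180,165]+.5)*6).round())
cv2.imwrite("pics/scene17.png",cv2.resize(q["color"][195:235,225:275,::-1],None,fx=15,fy=15,interpolation=2))
print([((proj(c,u2w(p[:3],x))[0]-[225,195]+.5)*15).round().tolist() for x in (latch(1.2,-.35)["grip"],latch(1.2,-.35)["claw"],[-.0155,0.014,.1105],[-.0155,-0.014,.1105])])
E
```

```text
1.1 -0.15 [-0.0173  0.      0.1163] [466. 278.]
1.1 -0.2 [-0.016  0.     0.113] [466. 282.]
1.1 -0.25 [-0.0146  0.      0.1097] [466. 286.]
1.1 -0.3 [-0.0131  0.      0.1065] [465. 290.]
1.1 -0.35 [-0.0113  0.      0.1034] [464. 295.]
1.1 -0.4 [-0.0094  0.      0.1004] [463. 299.]
1.2 -0.15 [-0.0193  0.      0.1172] [469. 275.]
1.2 -0.2 [-0.0181  0.      0.1139] [470. 279.]
1.2 -0.25 [-0.0166  0.      0.1106] [470. 283.]
1.2 -0.3 [-0.0151  0.      0.1074] [469. 288.]
1.2 -0.35 [-0.0133  0.      0.1043] [468. 292.]
1.2 -0.4 [-0.0114  0.      0.1013] [467. 297.]
[[496.0, 281.0], [439.0, 367.0], [479.0, 406.0], [417.0, 288.0]]
```

View pics/scene17.png

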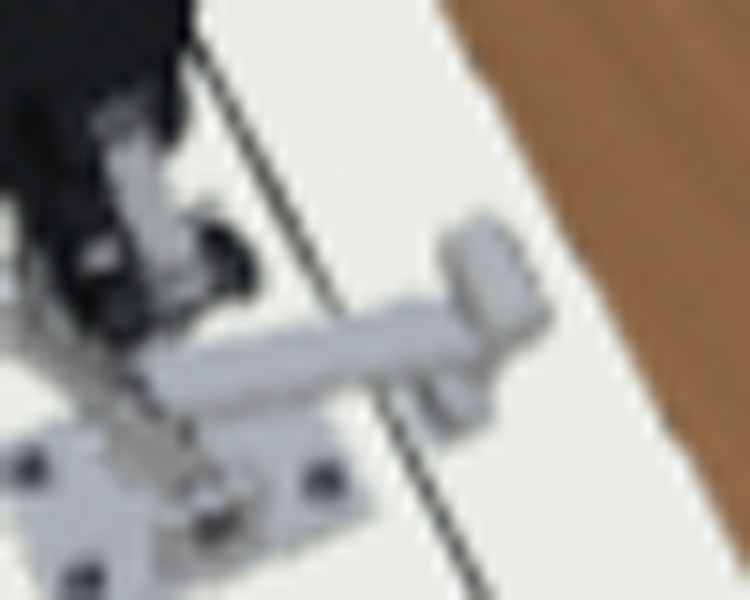

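The hook lies with its claw below and ahead of the keeper edge and is just taking up (barrel at (495,280) in the crop, as modelled). I'll carry on pressing.

Emit:
send_rows(
  series=[
    [0,0.003,0.0003,0,0],
    [0,0.006,0,-0.0007,0],
    [0,0.009,-0.0005,-0.002,0],
    [0,0.0116,-0.0009,-0.0034,0],
    [0,0.0145,-0.0012,-0.005,0],
    [0,0.0171,-0.0016,-0.0067,0],
  ],
)

```text
time_s: 26.38
ee_pos: [0.6645, 0.0668, 0.1904]
tcp_rot: [0.751, 0.66, -0.002, -0.001]
force: [-7.9, -0.4, 1.1]
grip_width: -0.002
```

```bash
python3 look.py 18 s;python3 path.py "(1.0,.9,.8,.7,.6,.5,.4)"
```

```text
26.375 [0.66445711 0.06678284 0.19035626] [-7.87193717 -0.35030453  1.09399387] -0.0019053447892049904 unit [ 0.0657 -0.0004  0.1904] j3 [ 0.41  0.76 -0.92  1.76  0.71  1.    0.65]
1.0 [0.0616 0.     0.1936] [-0.0044  0.001   0.0034]
0.9 [0.0671 0.     0.1902] [0.0011 0.0002 0.0001]
0.8 [0.0722 0.     0.1864] [ 0.0062 -0.0004 -0.0038]
0.7 [0.0769 0.     0.1821] [ 0.0108 -0.001  -0.0081]
0.6 [0.0812 0.     0.1773] [ 0.0151 -0.0016 -0.0129]
0.5 [0.085  0.     0.1721] [ 0.0188 -0.0021 -0.0181]
0.4 [0.0882 0.     0.1665] [ 0.022  -0.0025 -0.0236]
```

View pics/scene18.png

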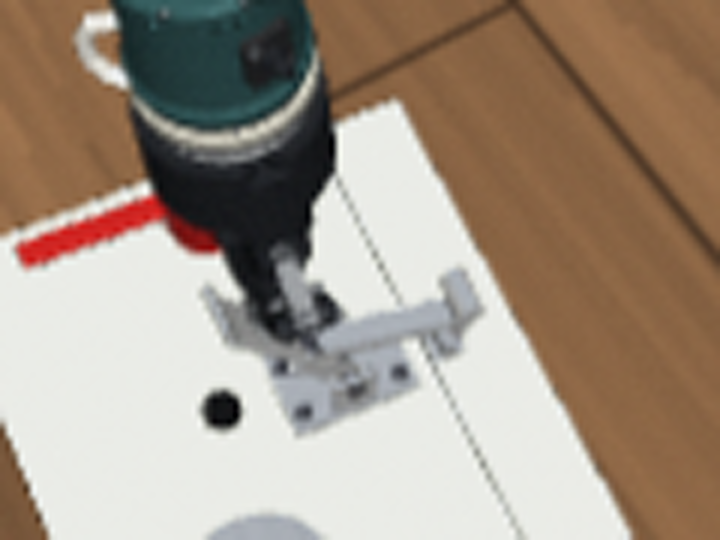

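The drawer gap is thinning: the latch is pulling it in, at about 8 N. I'll carry on.

Emit:
send_rows(
  series=[
    [0,0.0035,0,-0.0019,0],
    [0,0.0062,-0.0004,-0.0038,0],
    [0,0.0085,-0.0007,-0.006,0],
    [0,0.0108,-0.001,-0.0081,0],
  ],
)

```text
time_s: 26.92
ee_pos: [0.675, 0.0656, 0.1822]
tcp_rot: [0.751, 0.66, -0.003, -0.001]
force: [-7.2, 0.3, 0.6]
grip_width: -0.0
```

Emit:
send_rows(
  series=[
    [0,0.0022,-0.0003,-0.0024,0],
    [0,0.0043,-0.0006,-0.0048,0],
    [0,0.0062,-0.0009,-0.0074,0],
    [0,0.008,-0.0011,-0.01,0],
  ],
)

```text
time_s: 27.42
ee_pos: [0.684, 0.0646, 0.1728]
tcp_rot: [0.752, 0.66, -0.002, -0.0]
force: [-6.2, -1.1, 2.4]
grip_width: 0.003
```

```bash
python3 look.py 19 s;python3 path.py "(.6,.5,.4,.3,.2,.1,0,-.05)"
```

```text
27.425 [0.68395162 0.06463463 0.17279223] [-6.22773196 -1.13526435  2.40704713] 0.003077757577996679 unit [0.0853 0.     0.1728] j3 [ 0.4   0.79 -0.9   1.73  0.73  1.    0.66]
0.6 [0.0812 0.     0.1773] [-0.0044  0.0005  0.0047]
0.5 [0.085  0.     0.1721] [-0.0007  0.     -0.0004]
0.4 [0.0882 0.     0.1665] [ 0.0025 -0.0004 -0.006 ]
0.3 [0.0909 0.     0.1607] [ 0.0052 -0.0007 -0.0118]
0.2 [0.0929 0.     0.1546] [ 0.0072 -0.001  -0.0179]
0.1 [0.0944 0.     0.1484] [ 0.0087 -0.0012 -0.0242]
0 [0.0952 0.     0.142 ] [ 0.0095 -0.0013 -0.0305]
-0.05 [0.0954 0.     0.1388] [ 0.0096 -0.0013 -0.0337]
```

View pics/scene19.png

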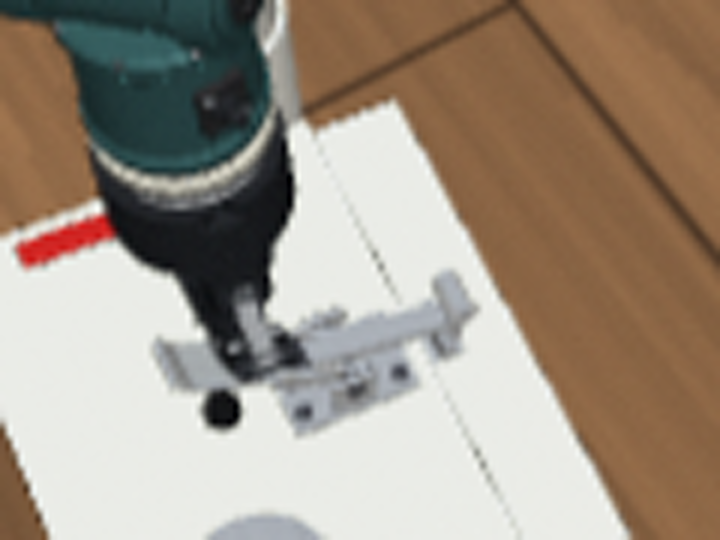

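Emit:
send_rows(
  series=[
    [0,0.001,-0.0001,-0.003,0],
    [0,0.002,-0.0003,-0.006,0],
    [0,0.003,-0.0004,-0.009,0],
    [0,0.004,-0.0005,-0.012,0],
  ],
)

```text
time_s: 27.98
ee_pos: [0.6904, 0.0639, 0.161]
tcp_rot: [0.752, 0.659, 0.001, 0.001]
force: [-1.3, -1.6, 1.1]
grip_width: 0.0
```

Emit:
send_rows(
  series=[
    [0,0.001,-0.0001,-0.003,0],
    [0,0.002,-0.0003,-0.006,0],
  ],
)

```text
time_s: 28.22
ee_pos: [0.6926, 0.064, 0.1548]
tcp_rot: [0.752, 0.659, 0.001, 0.001]
force: [-0.3, -0.7, 0.4]
grip_width: 0.0
```

```bash
python3 look.py 20 s;python3 path.py "(.3,.2,.1,0,-.05)"
```

```text
28.225 [0.69258853 0.06401704 0.15477447] [-0.3386568  -0.70038526  0.43415621] 0.0004476840577167826 unit [0.0939 0.0006 0.1548] j3 [ 0.38  0.82 -0.88  1.72  0.75  0.97  0.65]
0.3 [0.0909 0.     0.1607] [-0.003  -0.0002  0.0064]
0.2 [0.0929 0.     0.1546] [-0.0009 -0.0004  0.0003]
0.1 [0.0944 0.     0.1484] [ 0.0005 -0.0006 -0.0059]
0 [0.0952 0.     0.142 ] [ 0.0013 -0.0007 -0.0123]
-0.05 [0.0954 0.     0.1388] [ 0.0015 -0.0008 -0.0155]
```

View pics/scene20.png

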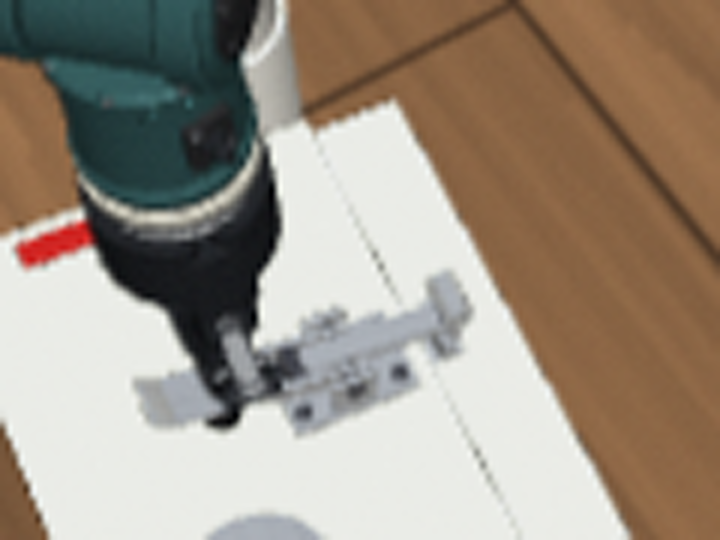

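Emit:
send_rows(
  series=[
    [0,0.0002,-0.0002,-0.002,0],
    [0,0.0004,-0.0004,-0.004,0],
  ],
)

```text
time_s: 28.52
ee_pos: [0.6919, 0.064, 0.1507]
tcp_rot: [0.752, 0.66, 0.0, -0.0]
force: [0.4, -0.1, -0.4]
grip_width: -0.0
```

Emit:
send_rows(
  series=[
    [0,0,0,-0.001,0],
    [0,0,0,-0.002,0],
  ],
)

```text
time_s: 28.78
ee_pos: [0.6917, 0.0638, 0.1487]
tcp_rot: [0.752, 0.66, 0.0, -0.0]
force: [-1.1, 0.1, -0.1]
grip_width: -0.001
```

Emit:
send_rows(
  series=[
    [0,0,0,-0.001,0],
    [0,0,0,-0.0015,0],
  ],
)

```text
time_s: 29.02
ee_pos: [0.6917, 0.0637, 0.1473]
tcp_rot: [0.752, 0.66, 0.0, -0.0]
force: [-0.3, 0.2, 0.1]
grip_width: 0.0
```

Emit:
send_rows(
  series=[
    [0,0,0,-0.001,0],
    [0,0,0,-0.0015,0],
  ],
)

```text
time_s: 29.28
ee_pos: [0.6917, 0.0636, 0.1458]
tcp_rot: [0.752, 0.66, -0.0, 0.0]
force: [0.4, 0.4, -0.2]
grip_width: 0.002
```

Emit:
send_rows(
  series=[
    [0,0,0,-0.0005,0],
    [0,0,0,-0.001,0],
  ],
)

```text
time_s: 29.52
ee_pos: [0.6917, 0.0637, 0.1448]
tcp_rot: [0.752, 0.66, 0.0, 0.0]
force: [1.0, 1.1, -0.3]
grip_width: -0.005
```

Emit:
send_rows(
  series=[
    [0,0,0,-0.0005,0],
    [0,0,0,-0.0008,0],
  ],
)

```text
time_s: 29.78
ee_pos: [0.6917, 0.0636, 0.144]
tcp_rot: [0.752, 0.66, -0.0, 0.0]
force: [-0.3, -0.4, 0.7]
grip_width: 0.001
```

Emit:
send_rows(
  series=[
    [0,0,0,-0.0005,0],
    [0,0,0,-0.0008,0],
  ],
)

```text
time_s: 30.02
ee_pos: [0.6917, 0.0637, 0.1432]
tcp_rot: [0.752, 0.66, 0.0, -0.0]
force: [-0.6, -0.2, 0.3]
grip_width: -0.003
```

Emit:
send_rows(
  series=[
    [0,0,0,-0.0005,0],
    [0,0,0,-0.0008,0],
  ],
)

```text
time_s: 30.28
ee_pos: [0.6917, 0.0637, 0.1423]
tcp_rot: [0.752, 0.66, -0.0, -0.0]
force: [-0.4, 0.1, 0.4]
grip_width: 0.006
```

Emit:
send_rows(
  series=[
    [0,0,0,-0.0005,0],
    [0,0,0,-0.0008,0],
  ],
)

```text
time_s: 30.52
ee_pos: [0.6917, 0.0636, 0.1415]
tcp_rot: [0.752, 0.66, -0.0, 0.0]
force: [-0.4, 0.0, 0.1]
grip_width: -0.001
```

Emit:
send_rows(
  series=[
    [0,0,0,-0.0005,0],
    [0,0,0,-0.0008,0],
  ],
)

```text
time_s: 30.78
ee_pos: [0.6917, 0.0636, 0.1408]
tcp_rot: [0.752, 0.66, -0.0, 0.0]
force: [0.7, -0.2, 0.7]
grip_width: -0.0
```

```bash
python3 look.py 21 sw
```

```text
30.775 [0.69170705 0.06363816 0.14076896] [ 0.7022927  -0.18924326  0.73013049] -0.00015611249790342977 unit [9.310e-02 1.000e-04 1.408e-01] j3 [ 0.38  0.83 -0.87  1.73  0.77  0.96  0.64]
```

View pics/scene21.png

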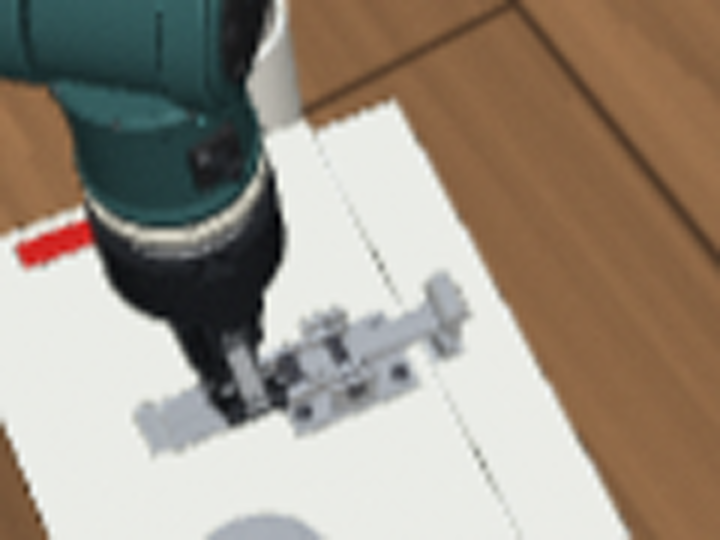

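View pics/wrist21.png

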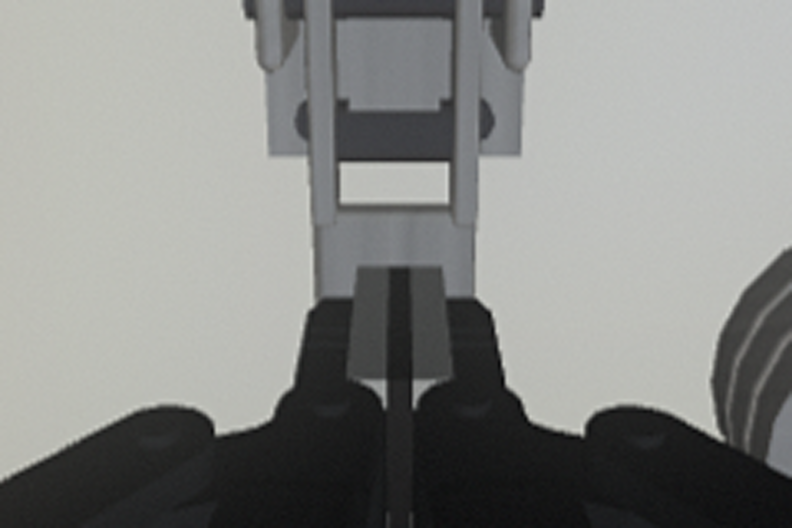

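Emit:
send_rows(
  series=[
    [0,0.004,-0.0005,0,0],
    [0,0.008,-0.001,0,0],
    [0,0.008,-0.001,-0.0005,0],
    [0,0.008,-0.001,-0.0008,0],
  ],
)

```text
time_s: 31.38
ee_pos: [0.6997, 0.0627, 0.1399]
tcp_rot: [0.752, 0.66, -0.0, -0.0]
force: [0.2, 0.4, 0.5]
grip_width: -0.003
```

Emit:
send_rows(
  series=[
    [0,0,0,-0.0005,0],
    [0,0,0,-0.0008,0],
  ],
)

```text
time_s: 31.62
ee_pos: [0.6997, 0.0627, 0.1396]
tcp_rot: [0.752, 0.66, -0.0, 0.0]
force: [-0.9, 0.2, 2.2]
grip_width: -0.002
```

Emit:
send_rows(
  series=[
    [0,0,0,-0.0005,0],
    [0,0,0,-0.0008,0],
  ],
)

```text
time_s: 31.88
ee_pos: [0.6997, 0.0627, 0.1393]
tcp_rot: [0.752, 0.66, -0.0, 0.0]
force: [-1.8, -1.8, 6.6]
grip_width: -0.0
```

Emit:
send_rows(
  series=[
    [0,0,0,-0.0005,0],
    [0,0,0,-0.0008,0],
  ],
)

```text
time_s: 32.12
ee_pos: [0.6998, 0.0628, 0.1391]
tcp_rot: [0.752, 0.66, -0.0, 0.0]
force: [-2.5, -1.9, 9.2]
grip_width: -0.0
```

Emit:
send_rows(
  series=[
    [0,0,0,-0.0004,0],
    [0,0,0,-0.0006,0],
    [0,0,0,-0.0006,0],
  ],
)

```text
time_s: 32.5
ee_pos: [0.6998, 0.0628, 0.139]
tcp_rot: [0.752, 0.66, -0.0, 0.001]
force: [-3.4, -1.3, 9.9]
grip_width: -0.004
```

Emit:
send_rows(
  series=[
    [0,0,0,-0.0003,0],
    [0,0,0,-0.0003,0],
    [0,0,0,-0.0003,0],
    [0,0,0,-0.0003,0],
    [0,0,0,-0.0003,0],
    [0,0,0,-0.0003,0],
  ],
)

```text
time_s: 33.25
ee_pos: [0.6997, 0.0628, 0.1389]
tcp_rot: [0.752, 0.66, -0.0, 0.001]
force: [-3.3, -2.1, 11.4]
grip_width: -0.001
```

Emit:
send_rows(
  series=[
    [0,0,0,-0.0003,0],
    [0,0,0,-0.0003,0],
    [0,0,0,-0.0003,0],
    [0,0,0,-0.0003,0],
  ],
)

```text
time_s: 33.75
ee_pos: [0.6998, 0.0628, 0.1389]
tcp_rot: [0.752, 0.66, -0.0, 0.001]
force: [-3.3, -2.4, 12.8]
grip_width: 0.002
```

```bash
python3 - <<'E'
from plant import manip, optics, job
for i in range(4):
  s=manip.get_state();print(s["ee_pos"],s["force"]);optics.snapshot("top")
E
```

```text
[0.69976923 0.06280467 0.13885013] [-3.28373533 -2.44026334 12.81365428]
[0.69974328 0.0628082  0.13881385] [-3.81496688 -2.45240757 12.53571231]
[0.69974729 0.06278799 0.1388123 ] [-2.76464411 -1.31244771 12.14554439]
[0.69973629 0.06278285 0.13882084] [-4.40060306 -1.17588912 12.81424608]
```

12.5 N held on the foot. Next I'll lift off and check.

Emit:
send_rows(
  series=[
    [0,0,0,0.003,0],
    [0,0,0,0.01,0],
    [0,0,0,0.05,0],
    [0,0,0,0.1,0],
    [0,-0.05,0.006,0.15,0],
    [0,-0.1,0.013,0.15,0],
    [0,-0.15,0.02,0.15,0],
    [0,-0.2,0.026,0.15,0],
    [0,-0.24,0.032,0.15,0],
    [0,-0.24,0.032,0.15,0],
    [0,-0.24,0.032,0.15,0],
  ],
)

```text
time_s: 35.33
ee_pos: [0.4606, 0.0946, 0.2867]
tcp_rot: [0.752, 0.659, 0.001, 0.0]
force: [0.4, -0.1, -0.4]
grip_width: -0.002
```

```bash
python3 look.py 22 st; python3 - <<'E'
from plant import optics
import cv2
cv2.imwrite("pics/full22.png",optics.snapshot("scene")["color"][:,:,::-1])
E
```

```text
35.325 [0.46056642 0.09458271 0.28670063] [ 0.35739259 -0.10124985 -0.41351028] -0.0015593949290362873 unit [-0.1401  0.0005  0.2867] j3 [ 0.59  0.41 -1.14  2.09  0.47  0.92  0.62]
```

View pics/scene22.png

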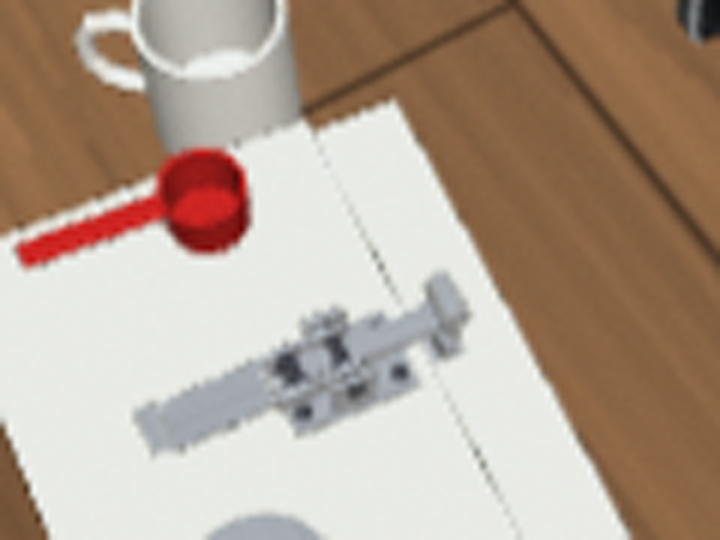

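View pics/top22.png

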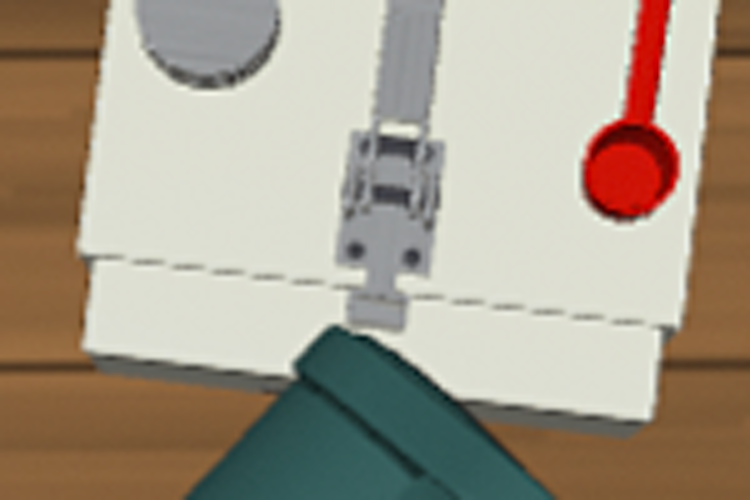

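View pics/full22.png

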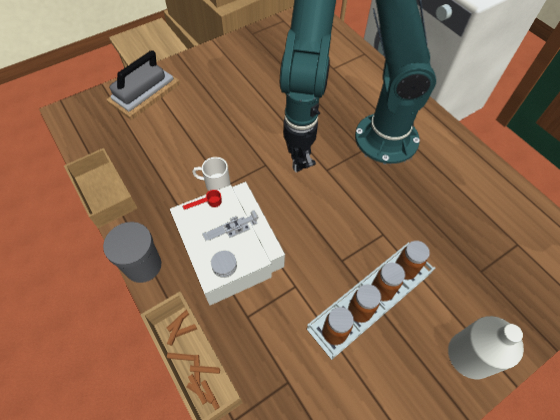

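The drawer gap has closed to a hairline, the lever lies flat, and the hook is over the keeper. The scoop, lids, mug and jars are unmoved and the arm is clear.

```bash
python3 -c "
from plant import job
print(job.job_done())"
```

```text
the job is handed in; nothing more can be done
None
```

The drawer is clamped shut and the job is handed in, at about 35 s of the 72 s allowed. No verdict was reported.

- **Drawer:** I pressed it onto its seal at about 12 N and held it for about 1 s. The total tool force read about 15 N, counting an upward part of 8 to 9 N.
- **Hook:** I swung it down by its grip, drawing the lever to or near its open stop, and lowered the claw in front of the keeper. The barrel slipped about 7 mm in the fingers on the way but stayed held. The tool met 14 N upward as the hook bottomed.
- **Lever:** I pressed it down past centre; readings taken between moves peaked at about 8 N. I then held it on its rubber foot at 12 to 13 N.

**Last checks:** The pictures show the drawer gap closed to a hairline, the lever flat and staying down, and the hook over the keeper. The jars, mug, scoop and lids look unmoved, and the gripper is clear with almost no force on it. I saw no push above 20 N on the drawer or lever, but I only read the force between moves, so a brief peak could have been missed.

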